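# Load the toothbrush steriliser and start it

### The job

Please get tonight's toothbrushes sterilised: squeeze the two snap tabs on top of the steriliser together to unclip its cover and stand the cover aside on the drawer top, then lay every toothbrush that is lying about flat in the case, one to a lane, resting in both cradles, all with their heads towards the lamp end. Clip the cover back on so that it sits fully down and both tabs have sprung out, without forcing it, and only then flip the toggle switch on; never have the lamp switched on with the cover off, and leave the things in the bamboo rack where they are.

Things in the scene. Friction and masses are not known exactly. Their poses are not given: they have to be found in the camera images.
- case: fixed white base of a UV toothbrush steriliser, 284 x 168 mm (x, y). Origin: on the drawer top midway between its end blocks; +x to the lamp end. Floor 6 mm thick. End blocks: inner faces at x = +-113 mm, 68 mm high, with flared lead-in rims up to 75 mm; the lamp-end block is 48 mm thick with dark vents, the other 10 mm. Side walls: outer faces y = +-75 mm, 17 mm high.
- bay (a point): middle of the bed, at case x = -20, y = 0, z = 22 mm (height of the rests). Lanes lie at y = -60, -20, 20, 60 mm. Two grey cradles, 6 mm thick, 31 mm either side of it along x, have rests at 22 mm and teeth up to 32 mm that leave a notch 24 mm wide in each lane. Fingers fit between them. A toothbrush lies right with its origin at case x = -20 (+-12, between end ribs 36 mm high), a lane's y, z = 28 mm, head to +x.
- lamp (a point): middle of the glass lamp tube (130 mm, along y) inside the lamp-end block, at case x = 108, z = 44 mm. Each end block also has a latch window, 44 mm wide, 53 to 62.5 mm high, under a catch lip.
- cover: grey clip-on cover, about 0.22 kg: top plate 220 x 164 mm (x, y), its top 48 mm above the origin, on two long side skirts. Origin: centre of the lower edge of the skirts, on which it also stands when set aside. Drops straight down between the end blocks (3 mm play each end) and over the side walls (4 mm play each side) until its origin is 6 mm above the case's. Either way round fits.
- tab_lamp (a joint): travel (m) of the cover's +x snap tab towards the cover's middle: 0 sprung out, 0.010 at its stop; spring 3 to 7 N. Its tongue reaches 6 mm under the catch lip and is clear when pushed in over 7 mm (9 if the cover lies to one side). With both tabs squeezed to the stops the cover can be lifted and carried by them; once it is lowered home, letting go latches it (if it sits proud, press its top down).
- tab_tail (a joint): the same for the snap tab on the cover's -x side, which also moves towards the cover's middle. The two are independent and are squeezed together along the cover's x.
- tab_lamp_face (a point): middle of the ribbed outer face of the +x tab, an upright white plate 5 mm thick, 30 mm wide (y), 53 to 82 mm above the cover's origin; this point is 70 mm above it. Outer faces of the two tabs: 60 mm apart sprung out (30 mm each from the cover's middle), 40 mm at the stops. Low sliders run outwards from the tabs (top at 53 mm); guide housings (top 57 mm) begin 62 mm from the middle.
- tab_tail_face (a point): the same point on the -x tab.
- brush1: a white toothbrush, 180 mm long, 22 g, lying bristles up; may be absent (2 to 4 are there). Origin: on the handle's axis at the balance point, 6 mm above its underside; +x to the head. Handle: straight bar 13 mm wide (y), 12 mm thick (z), x = -68 to +47 mm; then a 6 mm neck; head x = 83 to 111 mm, bristles to 13.5 mm above the axis.
- brush2: a white toothbrush, 180 mm long, 22 g, lying bristles up; may be absent (2 to 4 are there). Origin: on the handle's axis at the balance point, 6 mm above its underside; +x to the head. Handle: straight bar 13 mm wide (y), 12 mm thick (z), x = -68 to +47 mm; then a 6 mm neck; head x = 83 to 111 mm, bristles to 13.5 mm above the axis.
- brush3: a white toothbrush, 180 mm long, 22 g, lying bristles up; may be absent (2 to 4 are there). Origin: on the handle's axis at the balance point, 6 mm above its underside; +x to the head. Handle: straight bar 13 mm wide (y), 12 mm thick (z), x = -68 to +47 mm; then a 6 mm neck; head x = 83 to 111 mm, bristles to 13.5 mm above the axis.
- brush4: a white toothbrush, 180 mm long, 22 g, lying bristles up; may be absent (2 to 4 are there). Origin: on the handle's axis at the balance point, 6 mm above its underside; +x to the head. Handle: straight bar 13 mm wide (y), 12 mm thick (z), x = -68 to +47 mm; then a 6 mm neck; head x = 83 to 111 mm, bristles to 13.5 mm above the axis.
- brush1_neck (a point): where handle and neck of brush1 meet, on its axis, 47 mm from its origin towards the head.
- brush2_neck (a point): where handle and neck of brush2 meet, on its axis, 47 mm from its origin towards the head.
- brush3_neck (a point): where handle and neck of brush3 meet, on its axis, 47 mm from its origin towards the head.
- brush4_neck (a point): where handle and neck of brush4 meet, on its axis, 47 mm from its origin towards the head.
- panel: the fixed small white toggle switch panel, 84 x 84 mm, top face 24 mm high. Origin: centre of its underside; the toggle's pivot is above it at 24 mm. Off: toggle leans to the panel's -x; on: to its +x.
- toggle (a joint): angle of the toggle (rad): 0 = off, leaning 0.45 rad to the panel's -x side; 0.9 = on, leaning 0.45 rad to its +x side. It turns about the panel's y axis, needs about 0.03 N m (1 to 2 N near the tip) and stays where it is left.
- toggle_tip (a point): centre of the 10 mm ball at the end of the white toggle lever (7 mm thick), 29 mm from its pivot.
- inhaler: a bystander: blue plastic inhaler standing in the rack. Origin under its middle.
- tin: a bystander: silver aluminium tin, 40 mm across, 36 mm high, in the rack.
- jar: a bystander: frosted glass jar, 40 mm across, 55 mm high, in the rack.
- nailbrush: a bystander: green plastic nail brush, 76 x 36 mm, 50 mm high, in the rack.
- rack: the fixed slotted bamboo rack (84 x 214 mm, 45 mm high) that holds the bystanders. Origin: centre of its underside.

How it is judged:
By the outcome, as a careful person would: the job done as asked, in the order asked, and still so for the second after the job is handed in, with the robot touching nothing.
Of brush1, brush2, brush3, brush4 only 2 to 4 are there at a start; the rules pass over those that are not, and their reading is None.
At some moment in a run one of brush1, brush2, brush3, brush4 may be knocked a few centimetres aside while the robot is not near it.
It also fails if it takes over 210 s, if anything falls off the work surface, if the arm or the gripper's body presses on something with over 40 N, if the wrist force passes 120 N, or if a joint passes its speed limit or range.

### The arm

A 7-joint arm with a two-finger parallel gripper is mounted at the origin on the work surface. World frame = base frame: x ahead of the robot, y to its left, z up, the work surface at z = 0. Lengths are in m, angles in rad, forces in N, time in s.
With the tool pointing down it reaches from about 0.425 to 0.925 m from the base axis. Payload 6.8 kg.
Tool frame: the origin (TCP) lies at the very end of the fingers, on their centre line; the grasp point (between the pads) lies 19 mm behind it; z points along the fingers, x is the direction in which the jaws open and shut, and the axes are right-handed (so a half turn about z gives the same grasp; the last joint's range is limited). The gripper opens to 85 mm and grips with 20 to 120 N. Pads are 22 mm wide; open, the fingers measure 114 mm over their backs; the gripper's body (76 mm by 85 mm) begins 54 mm behind the grasp point. The pads swing forward as they close: fully open they stand 13 mm farther back than shut.
Start: joints at [0.998, 0.477, 0.022, 1.555, -0.011, 1.109, -0.083], TCP at [0.303, -0.603, 0.231] pointing down, gripper open.
Joint ranges: [-2.96, 2.96], [-0.34, 2.1], [-1.41, 1.46], [0.24, 2.44], [-1.37, 4.51], [0.17, 1.92], [-2.96, 2.96]. Speed limits (rad/s): [2.39, 2.39, 3.14, 3.14, 3.14, 3.14, 3.14].

### API

Orientations are given as a unit quaternion [w, x, y, z].
In Python, from station import get_obs, read_camera, calibration, hand_in, recognise, outline_of, place_of gives the robot as it stands.
- The arm moves only by the tool move_arm, never from a script. Its argument "steps" is a list of rows, each an object with "fingers": the finger opening in mm, from 0 to 85.4; "translation": the shift along the world's x, y, z in mm, a list of three; "turn": the turn about the world's z in rad. In form: [{"fingers": fingers, "translation": [dx, dy, dz], "turn": turn}, ...]. A call has 1 to 10 rows; each row shifts and turns the commanded pose from where the row before left it; what a row does not reach is not made up. A row lasts 1/8 s, in which the tool goes at most 62.5 mm and 10.7 degrees, less where a joint would pass 70% of its speed; a pose out of reach is approached as far as the arm can. A call with a gripper value outside its range is refused whole. The fingers move at their own pace and stop on an object; "newtons" is the grip in N (left out, the last holds). Time passes only in rows, so rows that do not move let the fingers close. It gives the time, the measured TCP pose, the force and the opening at its end, in the units of the state.
- get_obs(): the state, without advancing time (a new reading comes with each control period).
- read_camera(name): name is "scene" or "top"; returns the picture (400x640x3 uint8, blue, green, red); there is no depth.
- calibration(name): a dict with "camera_matrix" (3x3 intrinsics, pixels), "k1" (the pictures are not rectified: a ray, as slopes to the right and down, at radius r is drawn at 1 + k1 r^2 times it, then the intrinsics apply), "rvec" (rotation vector, rad) and "tvec" (3), from world to camera coordinates, as OpenCV has them. Camera axes: x right, y down, z forward; pixel columns grow to the right and rows downward; lengths in m; the calibration is good to about 2 mm. A picture is of the moment at which its call begins. calibration takes no time and is no camera call.
- hand_in(): hands the job in, once; it reports no verdict.
Trained networks look in the newest picture that a camera, given by its name, has taken for a name from the list of things; names that differ only in an ending like _2 or _b are one class to them, and where a whole thing is asked for, a point or a joint stands for the part that bears it (a point fixed in the world has none). Each returns a list of dicts, best first, with "conf" (0 to 1); they miss things now and then, are a little off and sometimes report something else, mostly with a low value. They report only what shows in the picture. A call takes as long as a camera call.
- recognise(camera, name): "xy" ([column, row] in pixels, amid what is visible of it).
- outline_of(camera, name): "mask" (400x640 bool, what is visible of it) and "xy" ([column, row] in pixels, amid what is visible of it).
- place_of(camera, name): "xy" ([column, row] in pixels: a listed point, or the origin of a listed thing).
The state is a dict: "t": time; "q": joint angles; "joint_vel": joint speeds; "joint_torque": joint torques, N m; "eef_pos": TCP position; "tool_rot": TCP orientation; "contact_force": force on the tool from outside, world axes, zero at the start; "torque": the same for the moment, N m; "gripper_width": opening from 0.0 (shut) to 1.0 (fully open).
Only numpy, scipy, OpenCV 4.12 (cv2) and the standard library are available. Lean on these libraries where they do the work, as an engineer would, in place of code of your own. Each camera call takes 0.05 s, during which the arm holds its last target.

## Working session

There is one attempt and no reset: what is moved stays moved. The work goes in short steps, Python scripts to look and compute and a tool call to move; the robot and the scene stay as the last step left them, time stands still between calls to the robot, and variables do not carry over. Pictures are saved under pics/ and viewed, and the job is handed in when it is done.

Besides the shell and the picture viewer there is one more tool, called after "Request:" as name([rows], argument=value, ...), one row to a line, values as JSON. move_arm: Moves the arm, as the interface text tells. Its arguments: {"type":"object","properties":{"steps":{"type":"array"},"newtons":{"type":"number"}},"required":["steps"]}

```bash
mkdir -p pics; ls; cat > h.py <<'E'
import numpy as np, cv2, sys
from station import *
def cal(c):
    k=calibration(c); return np.array(k["camera_matrix"],float),float(k["k1"]),cv2.Rodrigues(np.array(k["rvec"],float))[0],np.array(k["tvec"],float).ravel()
def ray(c,uv):
    K,k1,R,t=cal(c)
    d=np.linalg.inv(K)@[uv[0],uv[1],1.]; xd=d[:2]/d[2]; x=xd.copy()
    for _ in range(30): x=xd/(1+k1*(x@x))
    o=-R.T@t; v=R.T@np.array([x[0],x[1],1]); return o,v/np.linalg.norm(v)
def at_z(c,uv,z):
    o,v=ray(c,uv); return o+v*(z-o[2])/v[2]
def proj(c,P):
    K,k1,R,t=cal(c); p=R@np.asarray(P,float)+t; x=p[:2]/p[2]; x=x*(1+k1*(x@x)); return K[:2,:2]@x+K[:2,2]
def tri(u1,u2,c1="scene",c2="top"):
    A=np.zeros((3,3));b=np.zeros(3);rs=[ray(c1,u1),ray(c2,u2)]
    for o,v in rs:
        M=np.eye(3)-np.outer(v,v);A+=M;b+=M@o
    p=np.linalg.solve(A,b); e=[np.linalg.norm((np.eye(3)-np.outer(v,v))@(p-o)) for o,v in rs]
    return p,e
def snap(c,n):
    im=read_camera(c); cv2.imwrite("pics/%s.png"%n,im); return im
E
python3 - <<'E'
from h import *
np.set_printoptions(precision=4,suppress=True)
for c in("scene","top"):
    snap(c,c+"0"); K,k1,R,t=cal(c); print(c,K.tolist(),k1,-R.T@t,R[2])
print(get_obs())
E
```

```text
pics
scene [[511.2132043633083, 0.0, 318.33287400298127], [0.0, 511.2132043633083, 194.43369982039752], [0.0, 0.0, 1.0]] -0.14194513364125116 [ 1.1143 -0.2736  1.1167] [-0.4919  0.1952 -0.8485]
top [[433.21259717889563, 0.0, 317.8200287286633], [0.0, 433.21259717889563, 191.7466410774266], [0.0, 0.0, 1.0]] -0.06322538919699411 [ 0.3674 -0.022   1.0461] [ 0.1401 -0.0275 -0.9898]
{'t': 0.1, 'q': array([ 0.9979,  0.4777,  0.0223,  1.5563, -0.0115,  1.1093, -0.0831]), 'joint_vel': array([ 0.0003, -0.0028,  0.0008, -0.0041,  0.0015,  0.0012,  0.0015]), 'joint_torque': array([  0.0039, -59.7762,   1.6134, -28.1955,   0.0128,   0.005 ,
        -0.    ]), 'eef_pos': array([ 0.3023, -0.6029,  0.2304]), 'tool_rot': array([-0.0004,  0.851 , -0.5252, -0.0007]), 'contact_force': array([ 0.2069, -0.1233, -1.1326]), 'torque': array([-0.0261,  0.0636, -0.0391]), 'gripper_width': 0.9986979342539555}
```

View pics/scene0.png

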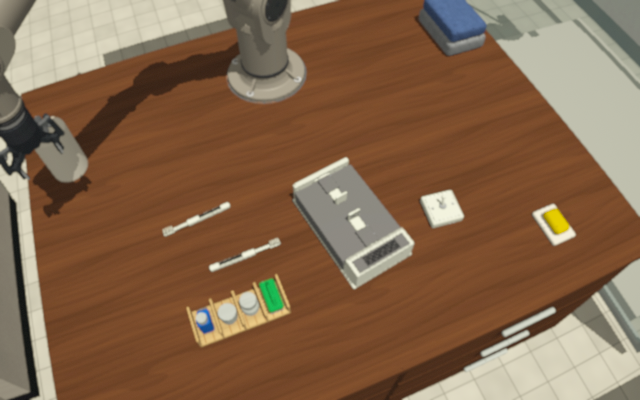

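View pics/top0.png

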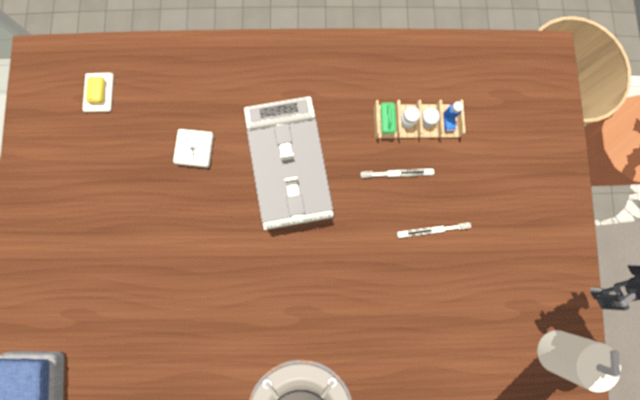

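The scene view shows the case at about (350,222), two brushes at (197,219) and (245,254), the rack at (240,310) and the panel at (441,208). The top view agrees: case (288,163), brushes (397,173) and (434,229), panel (193,148).

```bash
python3 - <<'E'
from h import *
np.set_printoptions(precision=4,suppress=True)
names=["case","bay","lamp","cover","tab_lamp_face","tab_tail_face","brush1","brush2","brush3","brush1_neck","brush3_neck","panel","toggle_tip","rack","inhaler","nailbrush"]
for c in("scene","top"): read_camera(c)
for n in names:
    r={c:place_of(c,n) for c in("scene","top")}
    for c in r: print(n,c,[(np.round(d["xy"],1).tolist(),round(d["conf"],2)) for d in r[c][:5]])
    if r["scene"] and r["top"] and "brush" not in n:
        p,e=tri(r["scene"][0]["xy"],r["top"][0]["xy"]); print("   ->",p,np.round(e,4))
print(get_obs()["t"])
E
```

```text
case scene [([206.0, 218.3], 0.71)]
case top [([404.3, 174.9], 0.17)]
   -> [ 0.5219 -0.2683  0.1381] [0.0348 0.0348]
bay scene []
bay top [([188.2, 145.9], 0.52)]
lamp scene [([188.4, 224.0], 0.72)]
lamp top [([280.1, 123.3], 0.64), ([196.1, 147.7], 0.54)]
   -> [ 0.6079 -0.1544  0.3404] [0.1754 0.1754]
cover scene [([346.1, 220.8], 0.81), ([339.8, 197.3], 0.65)]
cover top [([285.2, 154.8], 0.68), ([289.7, 177.0], 0.63), ([443.6, 228.6], 0.25), ([427.5, 120.8], 0.2)]
   -> [0.5934 0.0147 0.0525] [0.0107 0.0107]
tab_lamp_face scene [([352.0, 217.0], 0.69)]
tab_lamp_face top [([287.7, 154.8], 0.57), ([442.1, 227.7], 0.33)]
   -> [0.5935 0.0182 0.0655] [0.0004 0.0004]
tab_tail_face scene [([342.3, 198.4], 0.47)]
tab_tail_face top [([291.6, 179.4], 0.62)]
   -> [0.5369 0.0136 0.0662] [0.0036 0.0036]
brush1 scene [([233.5, 257.2], 0.64), ([204.3, 218.1], 0.64)]
brush1 top [([427.1, 230.8], 0.82), ([403.8, 174.1], 0.74)]
brush2 scene [([233.5, 257.2], 0.64), ([204.3, 218.1], 0.64)]
brush2 top [([427.1, 230.8], 0.82), ([403.8, 174.1], 0.74)]
brush3 scene [([233.5, 257.2], 0.64), ([204.3, 218.1], 0.64)]
brush3 top [([427.1, 230.8], 0.82), ([403.8, 174.1], 0.74)]
brush1_neck scene [([253.9, 250.0], 0.72), ([371.6, 246.8], 0.31)]
brush1_neck top [([405.3, 121.2], 0.38)]
brush3_neck scene []
brush3_neck top []
panel scene [([440.6, 210.8], 0.59)]
panel top [([198.1, 147.8], 0.72)]
   -> [0.6311 0.2464 0.0018] [0.0043 0.0043]
toggle_tip scene [([441.9, 193.4], 0.62), ([340.0, 195.9], 0.51)]
toggle_tip top [([189.5, 146.0], 0.39)]
   -> [0.6182 0.2466 0.067 ] [0.0008 0.0008]
rack scene [([236.5, 310.8], 0.96)]
rack top [([416.2, 120.5], 0.92)]
   -> [ 0.6895 -0.3041  0.0087] [0.0032 0.0032]
inhaler scene [([207.5, 326.3], 0.67)]
inhaler top [([446.1, 118.6], 0.83)]
   -> [ 0.6967 -0.3797  0.0029] [0.0001 0.0001]
nailbrush scene [([272.9, 298.8], 0.72)]
nailbrush top [([386.1, 119.8], 0.91), ([285.3, 155.2], 0.48)]
1.8
```

```bash
python3 - <<'E'
from h import *
a=cv2.imread("pics/scene0.png")[140:300,270:480]; cv2.imwrite("pics/z1.png",cv2.resize(a,None,fx=3.7,fy=3.7,interpolation=cv2.INTER_CUBIC))
a=cv2.imread("pics/top0.png")[85:245,160:350]; cv2.imwrite("pics/z2.png",cv2.resize(a,None,fx=3.7,fy=3.7,interpolation=cv2.INTER_CUBIC))
E
```

```text
(no output)
```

View pics/z1.png

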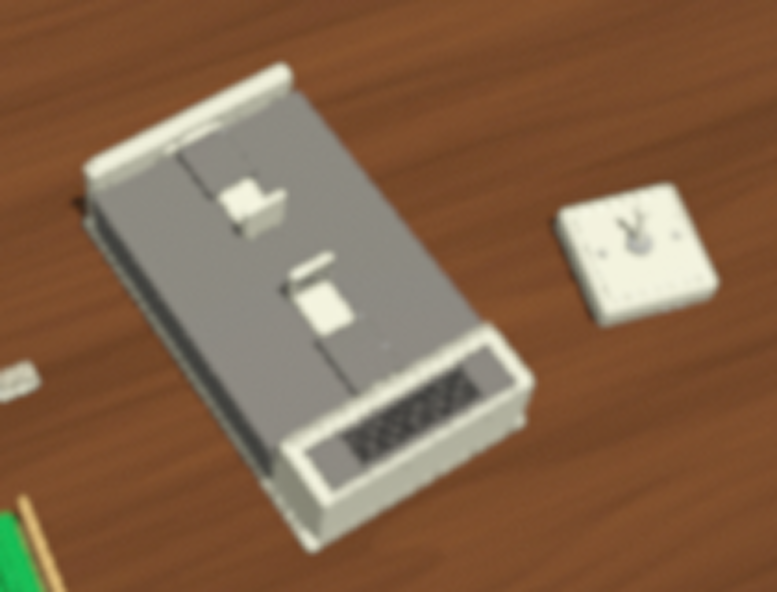

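View pics/z2.png

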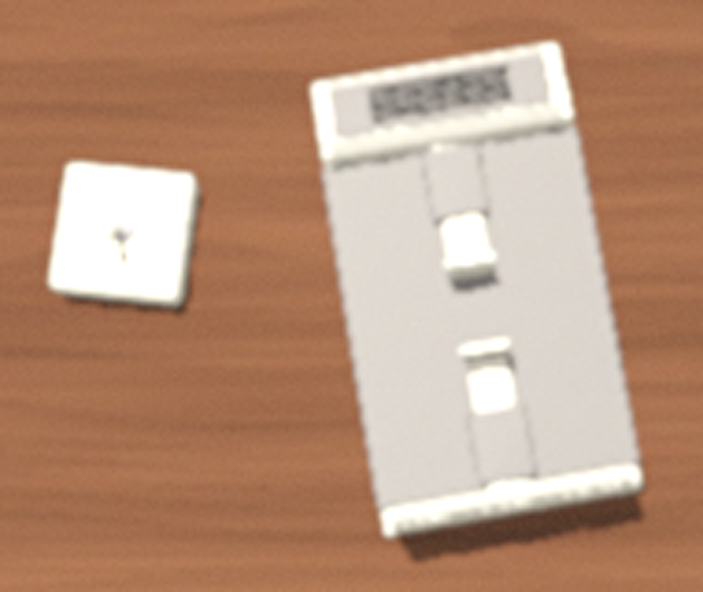

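```bash
cat >> h.py <<'E'
from scipy.optimize import least_squares
def fitpose(obs,x0):
    # obs: (cam,uv,[x,y,z] local)
    def f(p):
        c,s=np.cos(p[2]),np.sin(p[2]); r=[]
        for cam,uv,L in obs:
            r+=list(proj(cam,[p[0]+c*L[0]-s*L[1],p[1]+s*L[0]+c*L[1],L[2]])-uv)
        return np.array(r)
    o=least_squares(f,x0,loss="soft_l1",f_scale=1.0); return o.x,f(o.x).reshape(-1,2)
E
python3 - <<'E'
from h import *
np.set_printoptions(precision=4,suppress=True)
S=lambda u,v:("scene",np.array([270+(u)/3.7,140+v/3.7]))
T=lambda u,v:("top",np.array([160+u/3.7,85+v/3.7]))
m=.001
so=[(*S(325,503),(.161,-.084,.07)),(*S(532,383),(.161,.084,.07)),(*S(312,550),(.161,-.084,.0)),(*S(523,422),(.161,.084,.0)),(*S(88,168),(-.123,-.084,.073)),(*S(283,68),(-.123,.084,.073))]
to=[(*T(312,85),(.161,.084,.07)),(*T(557,42),(.161,-.084,.07)),(*T(385,535),(-.123,.084,.07)),(*T(640,490),(-.123,-.084,.07))]
for o in(so,to,so+to):
    p,r=fitpose(o,[.58,.0,.2]); print(p,np.degrees(p[2])); print(r.round(1).tolist())
for z in (.024,):
  so=[(*S(602,322),(1,)),]
pa=[(*S(605,325),(.042,-.042,.024)),(*S(558,212),(-.042,-.042,.024)),(*S(668,185),(-.042,.042,.024)),(*S(717,280),(.042,.042,.024))]
ta=[(*T(66,162),(.042,.042,.024)),(*T(198,175),(.042,-.042,.024)),(*T(182,305),(-.042,-.042,.024)),(*T(49,292),(-.042,.042,.024))]
for o in(pa,ta,pa+ta):
    p,r=fitpose(o,[.63,.24,.0]); print(p,np.degrees(p[2])); print(r.round(1).tolist())
E
```

```text
[0.5658 0.0169 0.1735] 9.94037039837274
[[-1.9, 1.8], [2.6, -2.6], [-0.1, 0.8], [0.4, -0.0], [-3.6, 0.0], [1.0, -2.8]]
[0.5579 0.0153 0.1523] 8.726130650870351
[[-1.7, 0.9], [2.9, 1.2], [-2.9, -0.8], [1.8, -1.2]]
[0.5628 0.0167 0.1727] 9.895659713294087
[[-2.5, 0.6], [1.9, -3.6], [-0.7, -0.3], [-0.2, -1.0], [-4.1, -0.9], [0.5, -3.7], [-3.5, -0.2], [0.7, -1.2], [-2.3, -2.4], [2.1, -4.3]]
[ 0.6342  0.2491 -0.0947] -5.4286586570971025
[[0.0, -2.0], [-0.5, 0.5], [-0.1, -0.4], [0.6, 1.3]]
[ 0.6237  0.2479 -0.1067] -6.113455558261908
[[0.8, 1.0], [-0.7, 0.4], [-0.7, -0.9], [0.7, -0.4]]
[ 0.6292  0.2493 -0.0965] -5.526572461538024
[[-0.9, -3.7], [-1.3, -1.1], [-1.0, -1.9], [-0.3, -0.3], [0.1, -1.0], [-1.4, -1.9], [-1.1, -3.3], [0.3, -2.5]]
```

```bash
python3 - <<'E'
from h import *
np.set_printoptions(precision=4,suppress=True)
k=.5/3.7-.5
S=lambda u,v:("scene",np.array([270+(u)/3.7+k,140+v/3.7+k]))
T=lambda u,v:("top",np.array([160+u/3.7+k,85+v/3.7+k]))
so=[(*S(325,503),(.161,-1,.072)),(*S(532,383),(.161,1,.072)),(*S(88,168),(-.123,-1,.073)),(*S(283,68),(-.123,1,.073))]
to=[(*T(312,85),(.161,1,.072)),(*T(557,42),(.161,-1,.072)),(*T(385,535),(-.123,1,.07)),(*T(640,490),(-.123,-1,.07))]
pa=[(*S(605,325),(.042,-.042,.024)),(*S(558,212),(-.042,-.042,.024)),(*S(668,185),(-.042,.042,.024)),(*S(717,280),(.042,.042,.024))]
ta=[(*T(66,162),(.042,.042,.024)),(*T(198,175),(.042,-.042,.024)),(*T(182,305),(-.042,-.042,.024)),(*T(49,292),(-.042,.042,.024))]
def ff(obs,x0):
    def f(p):
        c,s=np.cos(p[2]),np.sin(p[2]); r=[]
        for cam,uv,L in obs:
            ly=L[1]*p[4] if abs(L[1])==1 else L[1]
            r+=list(proj(cam,[p[0]+c*L[0]-s*ly,p[1]+s*L[0]+c*ly,L[2]+p[3]])-uv)
        return np.array(r)
    o=least_squares(f,x0); return o.x,f(o.x).reshape(-1,2).round(1).tolist()
for o in (so,to,so+to): print(ff(o,[.56,.01,.17,0,.08]))
for o in (pa,ta,pa+ta): print(ff(o,[.63,.24,-.1,0,.08]))
print(at_z("scene",(266,75),0.0),at_z("top",(301,400),0))
E
```

```text
(array([ 0.5602,  0.0204,  0.1629, -0.0151,  0.0777]), [[0.1, 0.4], [-0.2, -0.3], [0.1, -0.1], [0.0, 0.0]])
(array([0.5553, 0.0154, 0.1595, 0.0153, 0.0775]), [[-0.1, -0.3], [0.0, 0.3], [0.1, 0.1], [0.0, -0.1]])
(array([ 0.5615,  0.0177,  0.1613, -0.0097,  0.0785]), [[-1.0, 0.5], [-0.4, -0.5], [-1.0, -0.5], [-0.3, -0.7], [-0.1, 0.9], [-0.8, 1.5], [-0.2, -1.9], [-1.2, -2.0]])
(array([ 0.6333,  0.2485, -0.0856,  0.    ,  0.08  ]), [[0.2, -1.7], [-0.6, 0.8], [-0.3, -0.3], [0.7, 1.3]])
(array([ 0.6144,  0.238 , -0.1084,  0.0408,  0.08  ]), [[0.2, 0.2], [0.1, -0.2], [-0.1, -0.1], [-0.2, 0.1]])Traceback (most recent call last):
  File "<stdin>", line 19, in <module>
  File "<stdin>", line 17, in ff
    return func(*args, **kwargs)
    result = trf(vector_fun.fun, vector_fun.jac, x0, f0, J0, lb, ub, ftol, xtol,
                 gtol, max_nfev, x_scale, loss_function, tr_solver,
                 tr_options.copy(), verbose, callback=callback_wrapped)
    return trf_no_bounds(
        fun, jac, x0, f0, J0, ftol, xtol, gtol, max_nfev, x_scale,
        loss_function, tr_solver, tr_options, verbose, callback=callback)
    f_new = fun(x_new)
    self._update_fun()
    ~~~~~~~~~~~~~~~~^^
    self.f = self.fun_wrapped(xp_copy(self.x))
             ~~~~~~~~~~~~~~~~^^^^^^^^^^^^^^^^^
    return np.atleast_1d(self.fun(x))
                         ~~~~~~~~^^^
    return self.f(x, *self.args, **self.kwargs)
           ~~~~~~^^^^^^^^^^^^^^^^^^^^^^^^^^^^^^
  File "<stdin>", line 15, in f
  File "h.py", line 13, in proj
    K,k1,R,t=cal(c); p=R@np.asarray(P,float)+t; x=p[:2]/p[2]; x=x*(1+k1*(x@x)); return K[:2,:2]@x+K[:2,2]
             ~~~^^^
  File "h.py", line 4, in cal
    k=calibration(c); return np.array(k["camera_matrix"],float),float(k["k1"]),cv2.Rodrigues(np.array(k["rvec"],float))[0],np.array(k["tvec"],float).ravel()
ValueError: time passes only in moves, steps and waits
```

Request:
move_arm([
  {"fingers":85,"translation":[23,56,0],"turn":0.13},
  {"fingers":85,"translation":[23,56,0],"turn":0.13},
  {"fingers":85,"translation":[23,56,0],"turn":0.13},
  {"fingers":85,"translation":[23,56,0],"turn":0.13},
  {"fingers":85,"translation":[23,56,0],"turn":0.13},
  {"fingers":85,"translation":[23,56,0],"turn":0.13},
  {"fingers":85,"translation":[23,56,0],"turn":0.13},
  {"fingers":85,"translation":[23,56,0],"turn":0.13},
  {"fingers":85,"translation":[23,56,0],"turn":0.13},
  {"fingers":85,"translation":[23,56,0],"turn":0.1},
])

```text
t: 3.05
eef_pos: [0.5332, -0.0418, 0.2317]
tool_rot: [0.0, 0.997, 0.083, 0.0]
contact_force: [0.7, -0.5, 0.6]
gripper_width: 0.998
```

Request:
move_arm([
  {"fingers":85,"translation":[23,56,0],"turn":0.0},
  {"fingers":85,"translation":[0,0,0],"turn":0.0},
])

```text
t: 3.3
eef_pos: [0.5567, 0.0189, 0.2318]
tool_rot: [-0.002, 0.996, 0.086, 0.001]
contact_force: [-1.0, 0.0, -0.0]
gripper_width: 0.995
```

```bash
python3 - <<'E'
import re
s=open("h.py").read()
s=s.replace("def cal(c):\n    k=calibration(c); return","_C={}\ndef cal(c):\n    if c not in _C: _C[c]=_cal(c)\n    return _C[c]\ndef _cal(c):\n    k=calibration(c); return")
s+='''
def yaw(o=None):
    o=o or get_obs(); q=o["tool_rot"]; w,x,y,z=q
    return np.arctan2(2*(x*y+w*z),1-2*(y*y+z*z))
def crop(n,a,b,c,d,f,im=None,src=None):
    im=cv2.imread("pics/%s.png"%src) if im is None else im
    cv2.imwrite("pics/%s.png"%n,cv2.resize(im[c:d,a:b],None,fx=f,fy=f,interpolation=cv2.INTER_CUBIC))
'''
open("h.py","w").write(s)
E
python3 - <<'E'
from h import *
snap("scene","s1");snap("top","t1")
o=get_obs(); print(o["t"],o["eef_pos"],yaw(o),o["q"],o["contact_force"])
p=o["eef_pos"]
for c in("scene","top"): print(proj(c,p))
crop("s1z",270,480,90,250,3.7,src="s1");crop("t1z",200,400,50,200,3.7,src="t1")
E
```

```text
3.4 [0.55549386 0.01281877 0.23115385] 0.16527791804729183 [ 0.27417798  0.32558733 -0.50358545  1.81672885  0.17969396  1.04488552
 -0.13266027] [-0.61784852 -1.21471533 -0.25772144]
[346.36071429 164.9455222 ]
[287.14417032 154.76102264]
```

View pics/s1z.png

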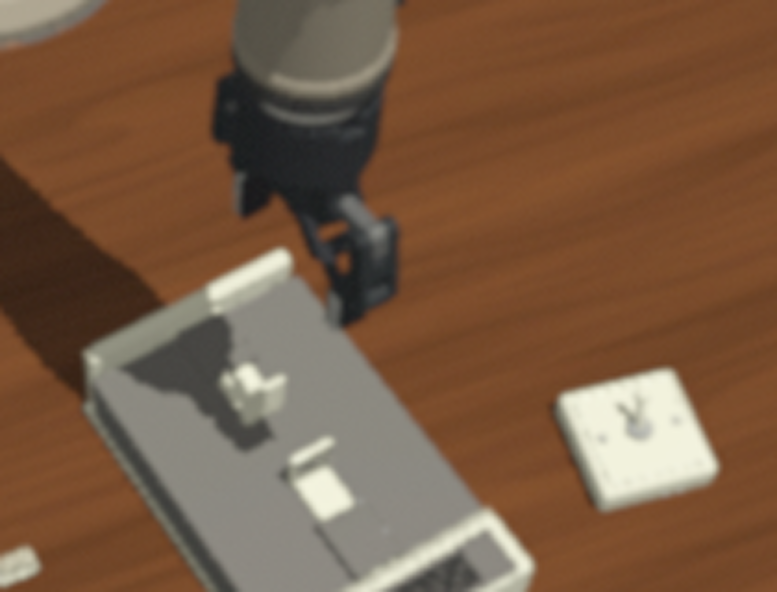

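View pics/t1z.png

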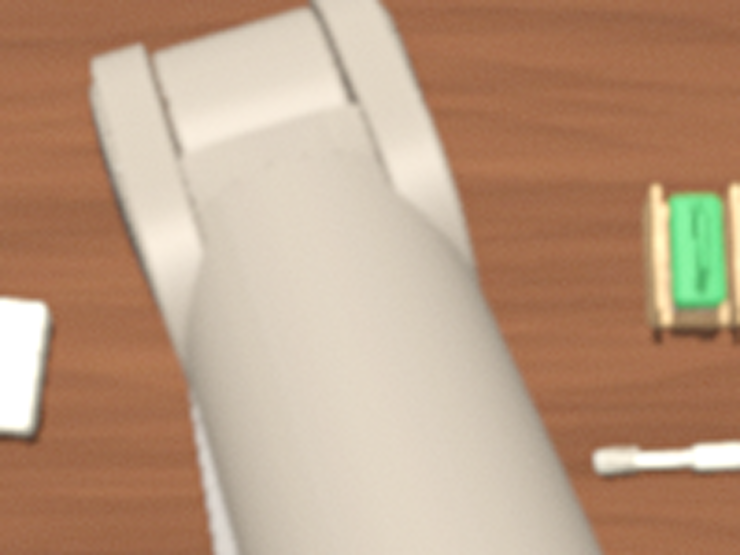

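```bash
python3 - <<'E'
from h import *
p=np.array([0.5555,0.0128,0.2312]);a=.165
d=np.array([np.cos(a),np.sin(a),0]); e=np.array([-np.sin(a),np.cos(a),0])
for s in(1,-1):
  for off in(.0425,.057):
    for w in (-.011,.011):
     print(s,off,w,(proj("scene",p+d*s*off+e*w+[0,0,.013])-[270,90])*3.7)
E
```

```text
1 0.0425 -0.011 [309.03536633 325.44987514]
1 0.0425 0.011 [341.75252412 308.1431937 ]
1 0.057 -0.011 [323.66002702 344.0043662 ]
1 0.057 0.011 [356.48623666 326.47618044]
-1 0.0425 -0.011 [226.77419565 221.27085129]
-1 0.0425 0.011 [258.82405714 205.18672248]
-1 0.057 -0.011 [213.320736  204.2629764]
-1 0.057 0.011 [245.25265542 188.37490137]
```

Request:
move_arm([
  {"fingers":0,"translation":[0,0,-30],"turn":0},
  {"fingers":0,"translation":[0,0,-30],"turn":0},
  {"fingers":0,"translation":[0,0,-30],"turn":0},
  {"fingers":0,"translation":[0,0,0],"turn":0},
  {"fingers":0,"translation":[0,0,0],"turn":0},
  {"fingers":0,"translation":[0,0,0],"turn":0},
], newtons=30)

```text
t: 4.15
eef_pos: [0.5565, 0.0122, 0.1428]
tool_rot: [0.0, 0.997, 0.082, 0.001]
contact_force: [-0.2, -0.2, -0.1]
gripper_width: -0.002
```

```bash
python3 - <<'E'
from h import *
snap("scene","s2");snap("top","t2")
o=get_obs(); print(o["t"],o["eef_pos"],yaw(o),o["gripper_width"],o["contact_force"])
p=o["eef_pos"]
im=cv2.imread("pics/s2.png"); 
u=proj("scene",p);print(u)
crop("s2z",290,430,130,290,3.7,src="s2")
print((u-[290,130])*3.7, proj("top",[0.3023,-0.6029,0.2304]))
a=cv2.imread("pics/top0.png");crop("t0z",560,640,250,330,6,im=a)
E
```

```text
4.25 [0.55624378 0.01246394 0.14243915] 0.16366099087349237 0.0035122792925876864 [ 0.23503232 -0.01702509 -0.15040729]
[344.79771368 187.88264396]
[202.75154062 214.16578266] [606.77377307 279.0292842 ]
```

View pics/s2z.png

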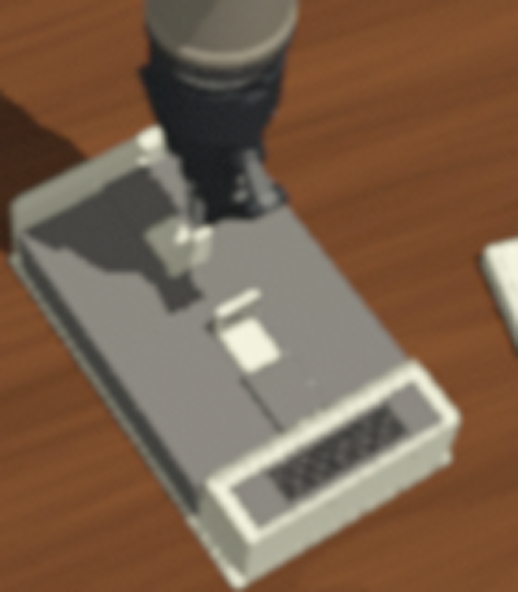

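View pics/t0z.png

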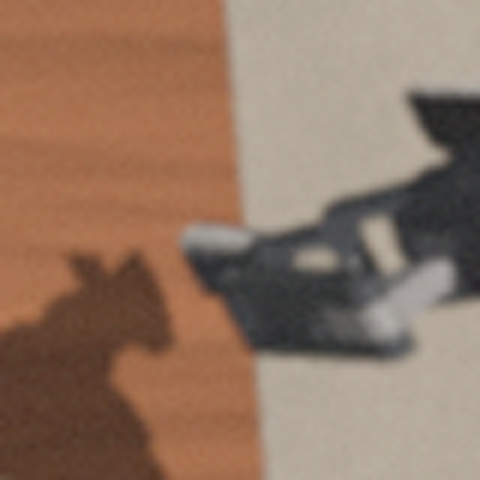

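View pics/t2.png

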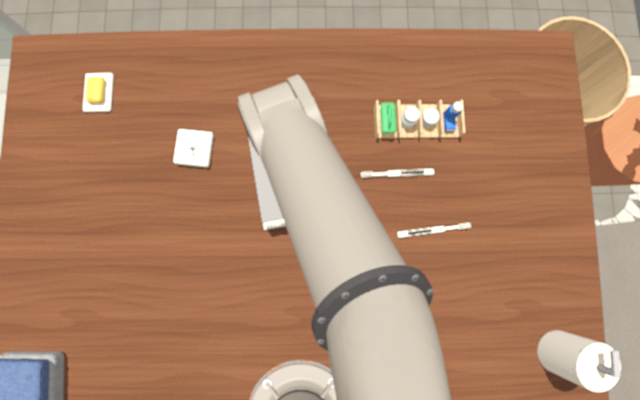

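```bash
python3 - <<'E'
from h import *
im=cv2.imread("pics/s2.png")
crop("s2y",315,375,150,210,10,im=im)
print((proj("scene",[0.55624,0.01246,0.1424])-[315,150])*10)
crop("s0y",315,375,150,250,6,src="scene0")
E
```

```text
[297.94803775 378.91240481]
```

View pics/s2y.png

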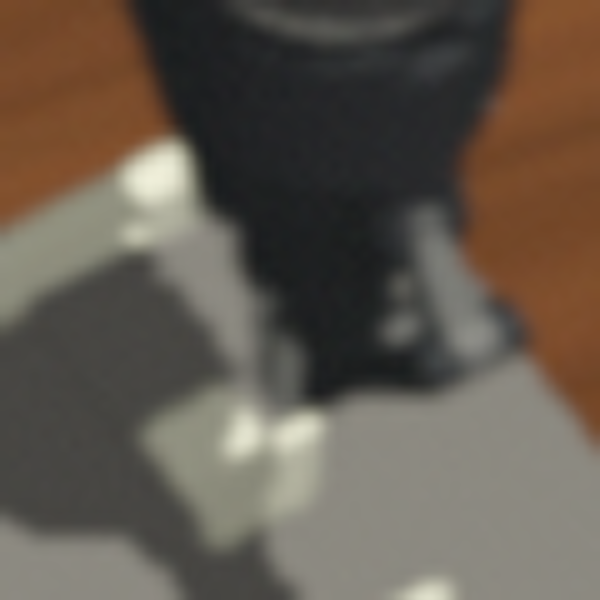

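```bash
python3 - <<'E'
from h import *
p=np.array([0.3023,-0.6029,0.2304]);a=np.arctan2(-2*.851*.5252,.851**2-.5252**2)
print(a)
d=np.array([np.cos(a),np.sin(a),0]); e=np.array([-np.sin(a),np.cos(a),0])
for s in(1,-1):
  for off in(.0425,.057):
    for w in (-.011,.011):
     q=p+d*s*off+e*w+[0,0,.013]
     print(s,off,w,q,(proj("top",q)-[560,250])*6,proj("scene",q))
crop("s00",0,100,100,200,6,src="scene0")
print(proj("top",[0,0,0]),proj("scene",[0,0,0]))
E
```

```text
-1.1058779968729961
1 0.0425 -0.011 [ 0.31152243 -0.64582082  0.2434    ] [427.12685055 141.73058854] [ 25.43238527 173.21314368]
1 0.0425 0.011 [ 0.33118731 -0.63595713  0.2434    ] [393.35270303  81.24632061] [ 30.27372998 178.63310832]
1 0.057 -0.011 [ 0.3180235  -0.65878176  0.2434    ] [461.58067187 119.7254169 ] [ 20.11829401 177.39745528]
1 0.057 0.011 [ 0.33768838 -0.64891807  0.2434    ] [427.87968327  59.43723792] [ 24.91854369 182.87490039]
-1 0.0425 -0.011 [ 0.27341269 -0.56984287  0.2434    ] [219.74615079 272.75436294] [ 56.27573987 149.28505422]
-1 0.0425 0.011 [ 0.29307757 -0.55997918  0.2434    ] [185.58861913 211.1448757 ] [ 61.33737162 154.37721778]
-1 0.057 -0.011 [ 0.26691162 -0.55688193  0.2434    ] [183.46789261 295.43397904] [ 61.4719394  145.30987392]
-1 0.057 0.011 [ 0.2865765  -0.54701824  0.2434    ] [149.25266212 233.63712043] [ 66.56765029 150.34783502]
[300.15873162 413.05751707] [265.63006633  72.99914492]
```

View pics/s00.png

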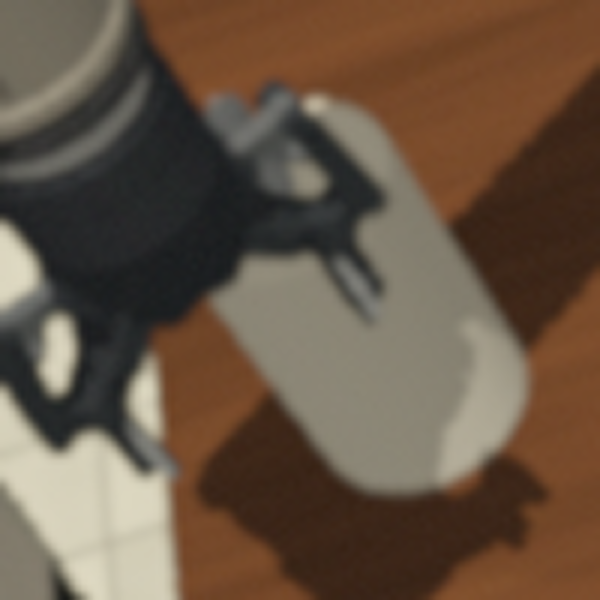

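```bash
cat >> h.py <<'E'
def wire(c,im,pose,segs,col=(0,0,255),f=1,off=(0,0)):
    cs,s=np.cos(pose[2]),np.sin(pose[2])
    for A,B in segs:
        q=[]
        for L in(A,B):
            u=proj(c,[pose[0]+cs*L[0]-s*L[1],pose[1]+s*L[0]+cs*L[1],L[2]])
            q.append(tuple(int(v) for v in ((u-np.array(off)+.5)*f-.5).round()))
        cv2.line(im,q[0],q[1],col,1,cv2.LINE_AA)
def rect(x0,x1,y0,y1,z): 
    P=[(x0,y0,z),(x1,y0,z),(x1,y1,z),(x0,y1,z)]; return [(P[i],P[(i+1)%4]) for i in range(4)]
def box(x0,x1,y0,y1,z0,z1): return rect(x0,x1,y0,y1,z0)+rect(x0,x1,y0,y1,z1)+[((x,y,z0),(x,y,z1)) for x in(x0,x1) for y in(y0,y1)]
E
cat > ov.py <<'E'
from h import *
pose=[float(v) for v in sys.argv[1:4]]
segs=rect(-.123,.161,-.084,.084,0)+rect(-.110,.110,-.082,.082,.054)+rect(.116,.161,-.084,.084,.075)+rect(-.123,-.116,-.084,.084,.075)
tabs=box(.025,.03,-.015,.015,.059,.088)+box(-.03,-.025,-.015,.015,.059,.088)
for c,src,o in(("scene","scene0",(270,140,440,300)),("top","top0",(220,85,350,245))):
    im=cv2.resize(cv2.imread("pics/%s.png"%src)[o[1]:o[3],o[0]:o[2]],None,fx=3.7,fy=3.7,interpolation=cv2.INTER_CUBIC)
    wire(c,im,pose,segs,(0,0,255),3.7,o[:2]); wire(c,im,pose,tabs,(255,0,0),3.7,o[:2])
    cv2.imwrite("pics/ov_%s_%s.png"%(c,sys.argv[4]),im)
E
python3 ov.py .563 .017 .165 a
```

```text
(no output)
```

View pics/ov_scene_a.png

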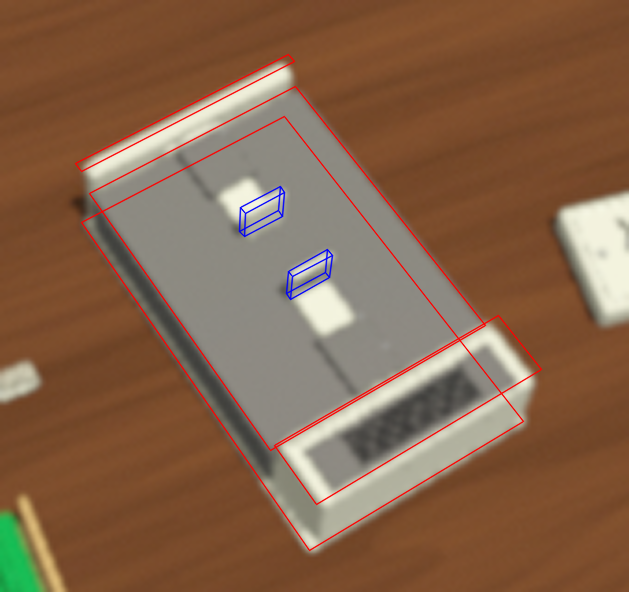

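View pics/ov_top_a.png

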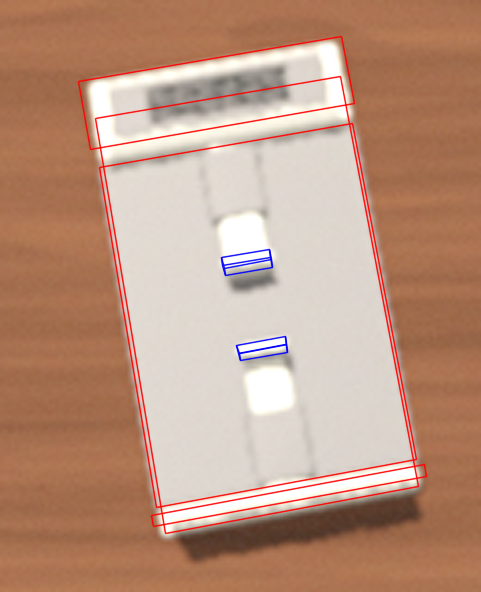

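Request:
move_arm([
  {"fingers":85,"translation":[6,4,0],"turn":0},
  {"fingers":85,"translation":[0,0,0],"turn":0},
  {"fingers":85,"translation":[0,0,0],"turn":0},
  {"fingers":85,"translation":[0,0,0],"turn":0},
  {"fingers":85,"translation":[0,0,-20],"turn":0},
  {"fingers":85,"translation":[0,0,-20],"turn":0},
  {"fingers":85,"translation":[0,0,-20],"turn":0},
  {"fingers":85,"translation":[0,0,-15],"turn":0},
  {"fingers":85,"translation":[0,0,-5],"turn":0},
  {"fingers":85,"translation":[0,0,0],"turn":0},
])

```text
t: 5.5
eef_pos: [0.5616, 0.0167, 0.0612]
tool_rot: [-0.0, 0.997, 0.082, -0.0]
contact_force: [0.4, -0.1, 0.2]
gripper_width: 0.993
```

```bash
python3 - <<'E'
from h import *
snap("scene","s3")
o=get_obs(); print(o["t"],o["eef_pos"],yaw(o),o["gripper_width"],o["contact_force"])
crop("s3z",290,430,130,290,3.7,src="s3")
E
```

```text
5.55 [0.56190744 0.01673311 0.06162662] 0.16401073455798096 0.9965746559095594 [ 0.22965119 -0.80574454  0.62801443]
```

View pics/s3z.png

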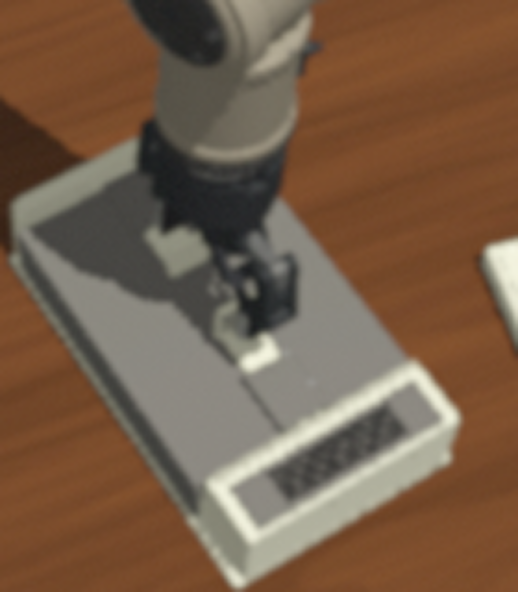

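The +x finger (about (268,300) in the crop) stands outside the lamp tab with no contact. Now I squeeze.

Request:
move_arm([
  {"fingers":30,"translation":[0,0,0],"turn":0},
  {"fingers":30,"translation":[0,0,0],"turn":0},
  {"fingers":30,"translation":[0,0,0],"turn":0},
  {"fingers":30,"translation":[0,0,0],"turn":0},
  {"fingers":30,"translation":[0,0,0],"turn":0},
  {"fingers":30,"translation":[0,0,0],"turn":0},
], newtons=50)

```text
t: 6.3
eef_pos: [0.5629, 0.0168, 0.0635]
tool_rot: [0.0, 0.997, 0.082, 0.001]
contact_force: [-3.4, -0.7, 14.1]
gripper_width: 0.437
```

Request:
move_arm([
  {"fingers":30,"translation":[0,0,2],"turn":0},
  {"fingers":30,"translation":[0,0,3],"turn":0},
  {"fingers":30,"translation":[0,0,5],"turn":0},
  {"fingers":30,"translation":[0,0,10],"turn":0},
  {"fingers":30,"translation":[0,0,10],"turn":0},
  {"fingers":30,"translation":[0,0,0],"turn":0},
])

```text
t: 7.05
eef_pos: [0.5623, 0.0167, 0.0926]
tool_rot: [0.0, 0.997, 0.082, 0.001]
contact_force: [1.1, 0.7, -2.0]
gripper_width: 0.431
```

```bash
python3 - <<'E'
from h import *
snap("scene","s4")
o=get_obs(); print(o["t"],o["eef_pos"],yaw(o),o["gripper_width"],o["contact_force"],o["torque"])
crop("s4z",270,430,130,290,3.7,src="s4")
E
```

```text
7.1 [0.56186442 0.01658593 0.09191343] 0.1639072476627367 0.42934761296991303 [-0.18570626  0.14920768 -2.31724879] [ 0.06754589 -0.02068226  0.01353814]
```

View pics/s4z.png

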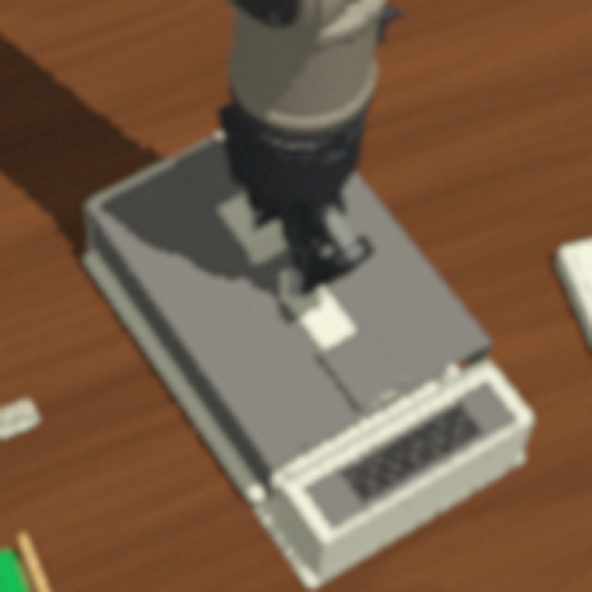

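The cover is up about 28 mm and level, and the tool carries 2.3 N, which matches its weight. I carry it to the left.

Request:
move_arm([
  {"fingers":30,"translation":[0,0,25],"turn":0},
  {"fingers":30,"translation":[0,0,40],"turn":0},
  {"fingers":30,"translation":[0,0,30],"turn":0},
  {"fingers":30,"translation":[-2,20,0],"turn":0},
  {"fingers":30,"translation":[-5,45,0],"turn":0},
  {"fingers":30,"translation":[-5,50,0],"turn":0},
  {"fingers":30,"translation":[-5,50,0],"turn":0},
  {"fingers":30,"translation":[-5,50,0],"turn":0},
  {"fingers":30,"translation":[-5,50,0],"turn":0},
  {"fingers":30,"translation":[-5,50,0],"turn":0},
])

```text
t: 8.35
eef_pos: [0.5291, 0.3328, 0.1858]
tool_rot: [0.0, 0.997, 0.082, -0.0]
contact_force: [0.0, 0.7, -1.4]
gripper_width: 0.435
```

Request:
move_arm([
  {"fingers":30,"translation":[-5,50,0],"turn":0},
  {"fingers":30,"translation":[-3,33,0],"turn":0},
  {"fingers":30,"translation":[0,15,0],"turn":0},
  {"fingers":30,"translation":[0,0,-20],"turn":0},
  {"fingers":30,"translation":[0,0,-40],"turn":0},
  {"fingers":30,"translation":[0,0,-30],"turn":0},
  {"fingers":30,"translation":[0,0,-20],"turn":0},
  {"fingers":30,"translation":[0,0,-8],"turn":0},
  {"fingers":30,"translation":[0,0,0],"turn":0},
])

```text
t: 9.48
eef_pos: [0.5219, 0.4292, 0.0682]
tool_rot: [0.0, 0.997, 0.082, -0.0]
contact_force: [-0.2, 0.1, -1.7]
gripper_width: 0.432
```

```bash
python3 - <<'E'
from h import *
snap("scene","s5")
o=get_obs(); print(o["t"],o["eef_pos"],yaw(o),o["gripper_width"],o["contact_force"],o["torque"])
E
```

```text
9.525 [0.52213542 0.4297636  0.06905857] 0.16362683161658084 0.4345035607640817 [ 0.56909787  0.15497955 -1.5842763 ] [-0.00386001  0.00478506 -0.00667881]
```

View pics/s5.png

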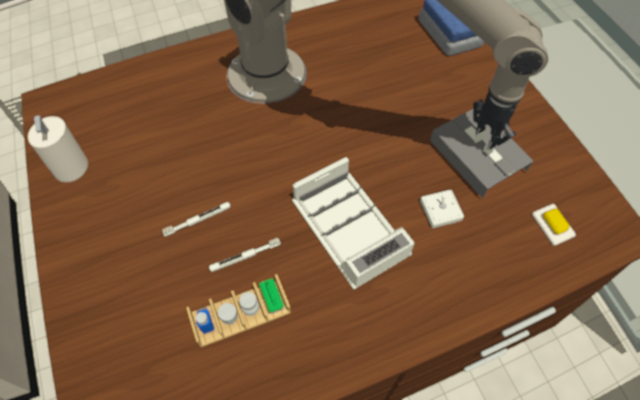

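The cover hangs at about (480,150), clear of the panel and the soap. The case is open and empty. I lower the cover the last centimetre.

Request:
move_arm([
  {"fingers":30,"translation":[0,0,-5],"turn":0},
  {"fingers":30,"translation":[0,0,-3],"turn":0},
  {"fingers":30,"translation":[0,0,-2],"turn":0},
  {"fingers":30,"translation":[0,0,0],"turn":0},
])

```text
t: 10.02
eef_pos: [0.5215, 0.4295, 0.0582]
tool_rot: [0.0, 0.997, 0.082, -0.0]
contact_force: [0.3, -0.5, -3.2]
gripper_width: 0.43
```

Request:
move_arm([
  {"fingers":30,"translation":[0,0,-1],"turn":0},
  {"fingers":30,"translation":[0,0,-1],"turn":0},
  {"fingers":30,"translation":[0,0,0],"turn":0},
])

```text
t: 10.4
eef_pos: [0.5216, 0.4298, 0.0576]
tool_rot: [0.0, 0.997, 0.082, 0.0]
contact_force: [-2.7, -2.3, 7.8]
gripper_width: 0.437
```

Request:
move_arm([
  {"fingers":60,"translation":[0,0,1],"turn":0},
  {"fingers":85,"translation":[0,0,0],"turn":0},
  {"fingers":85,"translation":[0,0,0],"turn":0},
  {"fingers":85,"translation":[0,0,0],"turn":0},
  {"fingers":85,"translation":[0,0,10],"turn":0},
  {"fingers":85,"translation":[0,0,40],"turn":0},
  {"fingers":85,"translation":[0,0,50],"turn":0},
  {"fingers":85,"translation":[0,0,50],"turn":0},
])

```text
t: 11.4
eef_pos: [0.5214, 0.4297, 0.2096]
tool_rot: [-0.0, 0.997, 0.082, 0.0]
contact_force: [1.3, 0.5, -0.0]
gripper_width: 0.992
```

```bash
python3 - <<'E'
from h import *
np.set_printoptions(precision=4,suppress=True)
im=snap("scene","s6"); it=snap("top","t6")
o=get_obs(); print(o["t"],o["eef_pos"],yaw(o),o["gripper_width"],o["contact_force"],o["torque"])
crop("s6b",150,300,180,290,5,im=im); crop("t6b",345,485,150,250,5.5,im=it)
crop("s6c",280,480,150,300,4,im=im);
for n in("brush1","brush1_neck"):
    for c in("scene","top"):
        r=place_of(c,n); print(n,c,[(np.round(d["xy"],1).tolist(),round(d["conf"],2),at_z(c,d["xy"],.006)[:2]) for d in r[:5]])
for c in("scene","top"):
    for d in outline_of(c,"brush1")[:3]:
        m=d["mask"]; v,u=np.nonzero(m)
        P=np.array([at_z(c,(a,b),.006)[:2] for a,b in zip(u,v)])
        mu=P.mean(0); w,V=np.linalg.eigh(np.cov((P-mu).T)); ax=V[:,1]; s=(P-mu)@ax
        print(c,round(d["conf"],2),len(u),d["xy"],"mean",mu,"axis",np.degrees(np.arctan2(ax[1],ax[0])),"ends",mu+ax*s.min(),mu+ax*s.max(),s.max()-s.min())
E
```

```text
11.5 [0.5237 0.4328 0.2151] 0.16388336806689557 0.9948929749292671 [0.8829 0.5387 0.563 ] [-0.0045  0.0071  0.0055]
brush1 scene [([232.2, 256.2], 0.7, array([ 0.553 , -0.2751])), ([207.0, 217.4], 0.57, array([ 0.4264, -0.3023]))]
brush1 top [([405.3, 175.9], 0.78, array([ 0.5504, -0.2668])), ([423.5, 231.7], 0.73, array([ 0.4128, -0.3047])), ([282.3, 126.2], 0.6, array([0.6801, 0.0338]))]
brush1_neck scene [([254.5, 251.1], 0.67, array([ 0.5604, -0.2209]))]
brush1_neck top [([384.9, 169.0], 0.57, array([ 0.5683, -0.217 ])), ([414.3, 120.3], 0.25, array([ 0.6918, -0.2969]))]
scene 0.96 266 [203.8, 220.3] mean [ 0.4192 -0.3205] axis 95.44030540439408 ends [ 0.4282 -0.4152] [ 0.4116 -0.2413] 0.17475250734349423
scene 0.71 314 [231.6, 259.1] mean [ 0.5611 -0.2614] axis 91.83377564183877 ends [ 0.5634 -0.3345] [ 0.5578 -0.1591] 0.17547644943661167
scene 0.71 103 [473.4, 135.2] mean [0.4485 0.4545] axis -164.24485871610636 ends [0.4683 0.46  ] [0.3785 0.4347] 0.0932445559702334
top 0.86 448 [400.0, 173.8] mean [ 0.5595 -0.2543] axis 91.05113019704537 ends [ 0.561  -0.3368] [ 0.5577 -0.1551] 0.18176698195646404
top 0.81 335 [428.8, 231.9] mean [ 0.4164 -0.3199] axis 96.12509369445017 ends [ 0.427  -0.4187] [ 0.4078 -0.2399] 0.17991503642431494
```

View pics/s6b.png

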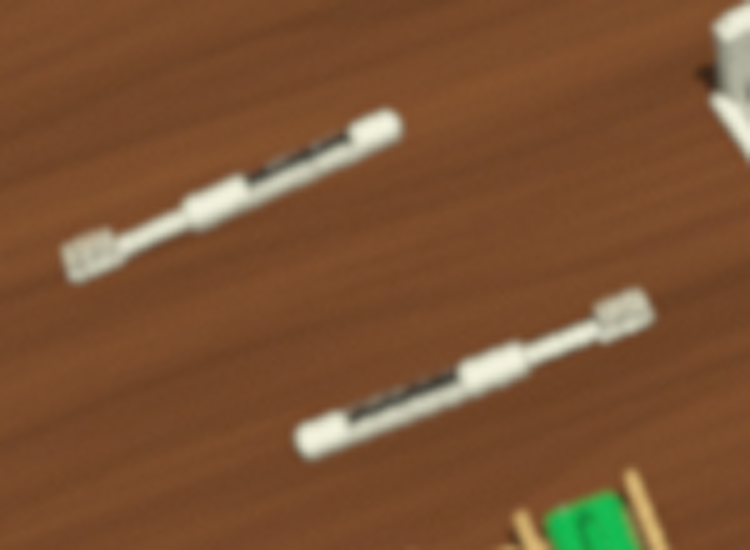

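View pics/t6b.png

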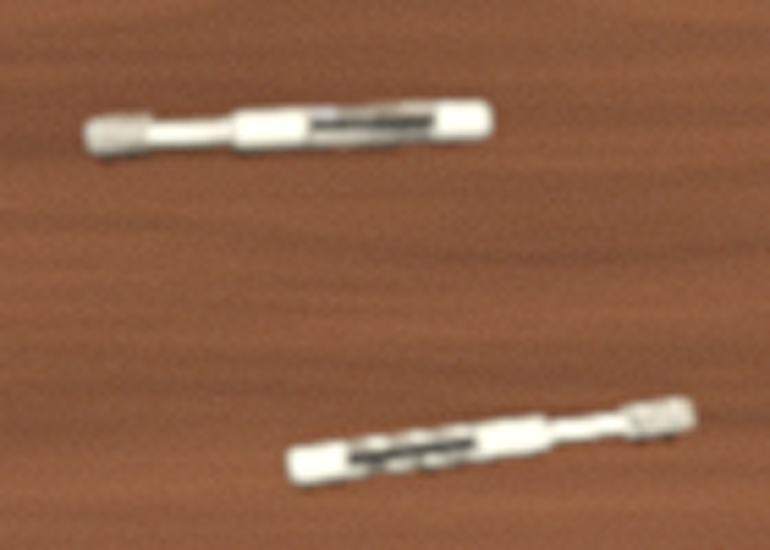

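View pics/s6c.png

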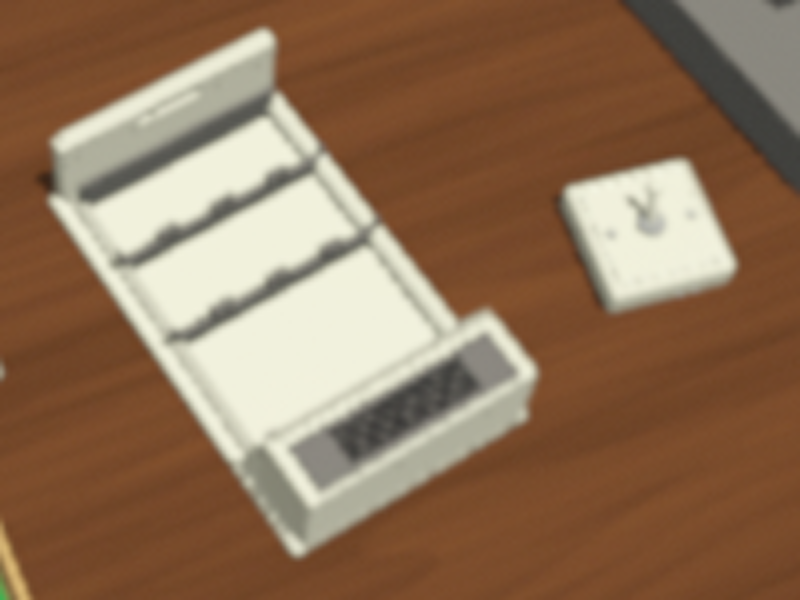

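View pics/t6.png

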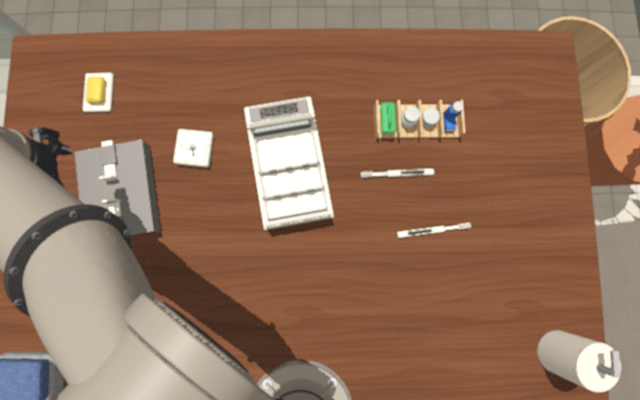

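Two brushes lie about. One spans about (361..434,173) in the top view with its head at the left (+y). The other spans about (398..470,230) with its head at the right (-y). The cover stands at (118,188) and the case is open and empty. I refine the case pose from the open-case picture and move towards the first brush.

Request:
move_arm([
  {"fingers":40,"translation":[3,-58,-5],"turn":-0.02},
  {"fingers":40,"translation":[3,-58,0],"turn":-0.02},
  {"fingers":40,"translation":[3,-58,0],"turn":-0.02},
  {"fingers":40,"translation":[3,-58,0],"turn":-0.02},
  {"fingers":40,"translation":[3,-58,0],"turn":-0.02},
  {"fingers":40,"translation":[3,-58,0],"turn":-0.02},
  {"fingers":40,"translation":[3,-58,0],"turn":-0.02},
  {"fingers":40,"translation":[3,-58,0],"turn":0},
  {"fingers":40,"translation":[3,-58,0],"turn":0},
  {"fingers":40,"translation":[3,-58,0],"turn":0},
])

```text
t: 13.05
eef_pos: [0.5509, -0.1522, 0.2014]
tool_rot: [-0.0, 1.0, 0.012, -0.001]
contact_force: [0.4, 0.4, 0.5]
gripper_width: 0.468
```

Request:
move_arm([
  {"fingers":40,"translation":[4,-58,0],"turn":0},
  {"fingers":40,"translation":[3,-57,-50],"turn":0},
  {"fingers":40,"translation":[0,0,-50],"turn":0},
  {"fingers":40,"translation":[0,0,0],"turn":0},
  {"fingers":40,"translation":[0,0,0],"turn":0},
])

```text
t: 13.68
eef_pos: [0.559, -0.2544, 0.1122]
tool_rot: [-0.0, 1.0, 0.013, 0.001]
contact_force: [0.4, 0.1, 0.6]
gripper_width: 0.464
```

```bash
cat > ov2.py <<'E'
from h import *
pose=[float(v) for v in sys.argv[1:4]]
segs=rect(-.123,.161,-.084,.084,0)+rect(.116,.161,-.084,.084,.072)+rect(-.123,-.116,-.084,.084,.072)+rect(-.113,.113,-.075,.075,.017)+rect(-.113,.113,-.072,.072,.006)
for x in(-.051,.011):
    for y in(-.04,0,.04): segs+=[((x,y-.008,.022),(x,y,.032)),((x,y,.032),(x,y+.008,.022))]
    segs+=[((x,-.072,.022),(x,.072,.022))]
for c,src,o in(("scene","s6",(280,150,430,300)),("top","t6",(225,85,350,245))):
    im=cv2.resize(cv2.imread("pics/%s.png"%src)[o[1]:o[3],o[0]:o[2]],None,fx=4,fy=4,interpolation=cv2.INTER_CUBIC)
    wire(c,im,pose,segs,(0,0,255),4,o[:2])
    cv2.imwrite("pics/ov2_%s_%s.png"%(c,sys.argv[4]),im)
E
python3 ov2.py .562 .0167 .164 a; python3 - <<'E'
from h import *
o=get_obs(); print(o["t"],o["eef_pos"],yaw(o),o["gripper_width"],o["contact_force"],o["q"])
snap("scene","s7")
E
```

```text
13.675 [ 0.55900848 -0.2543582   0.11222747] 0.025541021873607243 0.46394474965510896 [0.36330325 0.05081471 0.63734502] [ 0.57882084  0.53243296 -0.33814496  1.78985586  0.22390264  0.85612276
  0.16217304]
```

View pics/ov2_scene_a.png

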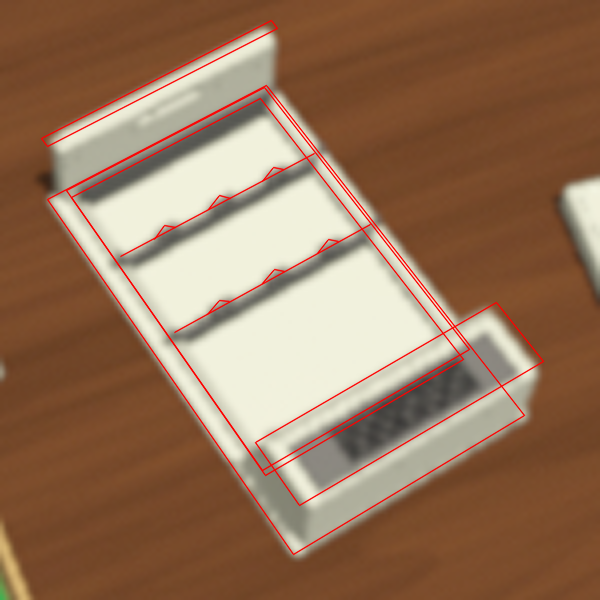

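View pics/ov2_top_a.png

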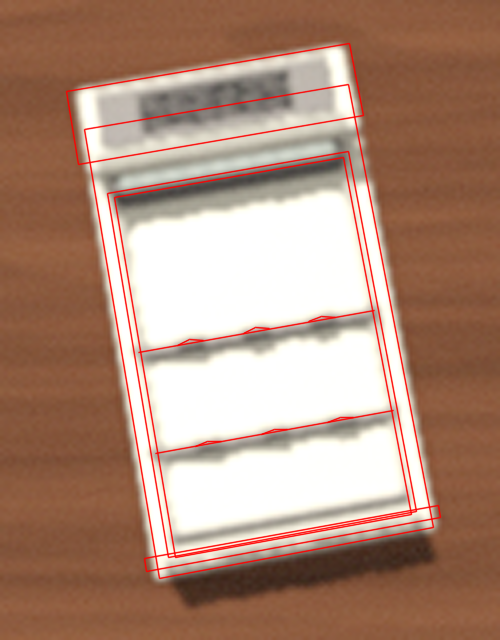

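View pics/s7.png

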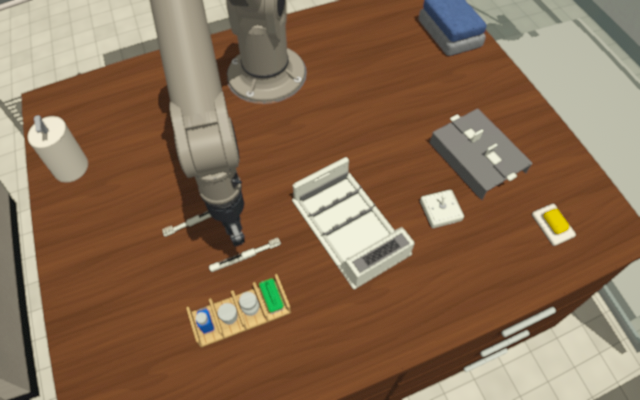

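Request:
move_arm([
  {"fingers":40,"translation":[1,-12,-30],"turn":0},
  {"fingers":40,"translation":[0,0,-40],"turn":0},
  {"fingers":40,"translation":[0,0,-25],"turn":0},
  {"fingers":40,"translation":[0,0,-10],"turn":0},
  {"fingers":40,"translation":[0,0,-3],"turn":0},
  {"fingers":0,"translation":[0,0,0],"turn":0},
  {"fingers":0,"translation":[0,0,0],"turn":0},
  {"fingers":0,"translation":[0,0,0],"turn":0},
  {"fingers":0,"translation":[0,0,0],"turn":0},
], newtons=30)

```text
t: 14.85
eef_pos: [0.5601, -0.2677, 0.0046]
tool_rot: [0.0, 1.0, 0.012, 0.001]
contact_force: [-0.6, 0.6, 6.4]
gripper_width: 0.141
```

Request:
move_arm([
  {"fingers":0,"translation":[0,0,20],"turn":0},
  {"fingers":0,"translation":[0,0,40],"turn":0},
  {"fingers":0,"translation":[0,0,55],"turn":0},
  {"fingers":0,"translation":[0,30,0],"turn":0},
  {"fingers":0,"translation":[0,0,0],"turn":0},
  {"fingers":0,"translation":[0,0,0],"turn":0},
])

```text
t: 15.6
eef_pos: [0.5587, -0.2379, 0.1185]
tool_rot: [0.0, 1.0, 0.012, -0.0]
contact_force: [0.2, -1.0, -0.9]
gripper_width: 0.138
```

```bash
python3 - <<'E'
from h import *
o=get_obs(); print(o["t"],o["eef_pos"],yaw(o),o["gripper_width"],o["contact_force"])
im=snap("scene","s8"); it=snap("top","t8")
crop("s8z",180,320,170,290,5,im=im);crop("t8z",330,480,130,250,5,im=it)
E
```

```text
15.6 [ 0.55874639 -0.23791033  0.11854705] 0.023967414271109273 0.1384539549403012 [ 0.19832739 -1.00384943 -0.89926722]
```

View pics/s8z.png

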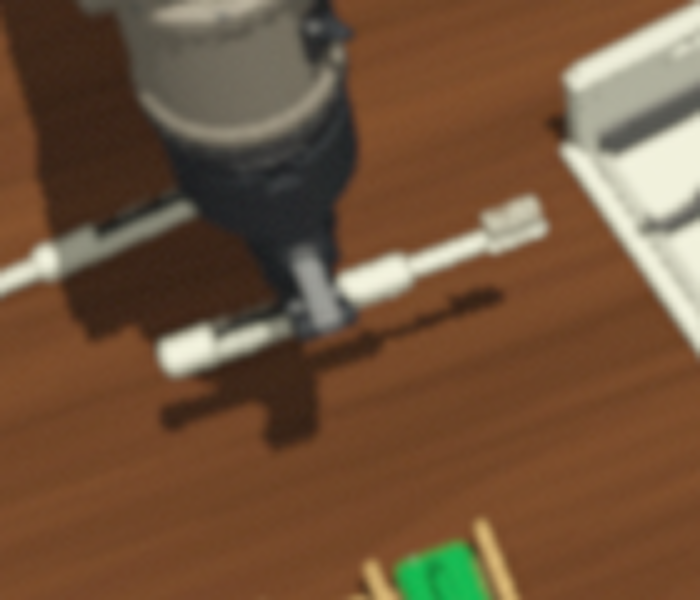

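View pics/t8z.png

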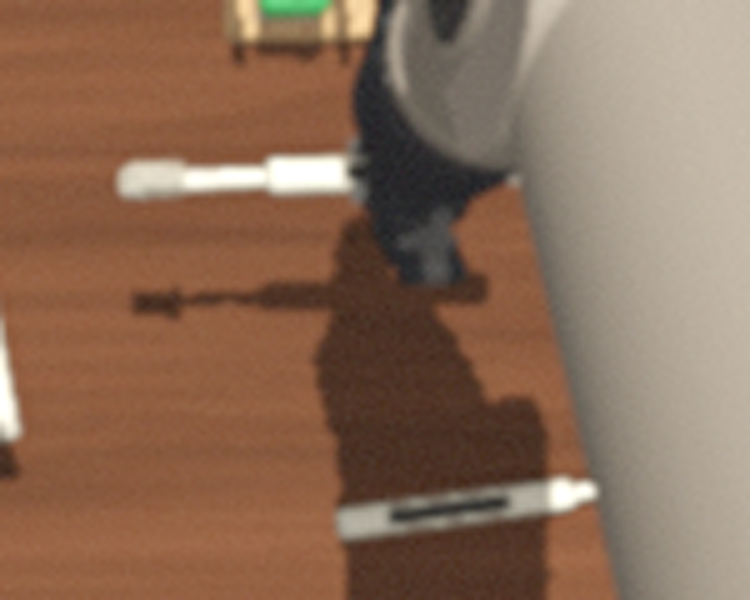

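```bash
python3 - <<'E'
from h import *
z=.120
print(at_z("scene",(289,213.5),z+.003),at_z("scene",(212.4,241.6),z),at_z("top",(353.6,166),z+.003))
E
```

```text
[ 0.55971813 -0.1248605   0.123     ] [ 0.5604883  -0.30498135  0.12      ] [ 0.55336892 -0.1267692   0.123     ]
```

Request:
move_arm([
  {"fingers":0,"translation":[-4,50,0],"turn":0},
  {"fingers":0,"translation":[-4,50,0],"turn":-0.18},
  {"fingers":0,"translation":[-4,50,0],"turn":-0.18},
  {"fingers":0,"translation":[-4,50,0],"turn":-0.18},
  {"fingers":0,"translation":[-4,50,0],"turn":-0.18},
  {"fingers":0,"translation":[-4,40,0],"turn":-0.18},
  {"fingers":0,"translation":[-4,20,0],"turn":-0.18},
  {"fingers":0,"translation":[0,0,0],"turn":-0.18},
  {"fingers":0,"translation":[0,0,0],"turn":-0.17},
  {"fingers":0,"translation":[0,0,0],"turn":0},
])

```text
t: 16.95
eef_pos: [0.5311, 0.0722, 0.1178]
tool_rot: [0.0, 0.763, -0.646, 0.0]
contact_force: [0.0, -0.2, 0.5]
gripper_width: 0.137
```

Request:
move_arm([
  {"fingers":0,"translation":[0,0,0],"turn":0},
  {"fingers":0,"translation":[0,0,0],"turn":0},
])

```text
t: 17.2
eef_pos: [0.5311, 0.0724, 0.118]
tool_rot: [0.0, 0.763, -0.646, -0.0]
contact_force: [0.5, -0.8, -1.0]
gripper_width: 0.141
```

```bash
python3 - <<'E'
from h import *
o=get_obs(); print(o["t"],o["eef_pos"],yaw(o),o["gripper_width"],o["contact_force"],o["q"])
im=snap("scene","s9"); 
crop("s9z",280,430,140,290,4,im=im)
E
```

```text
17.2 [0.53106549 0.07236159 0.11802603] -1.4046389234214727 0.14057485719876583 [ 0.46090105 -0.76744523 -0.96642578] [-0.17128804  0.39489713 -0.09923727  1.9844029   0.05501187  0.76500728
 -1.70728253]
```

View pics/s9z.png

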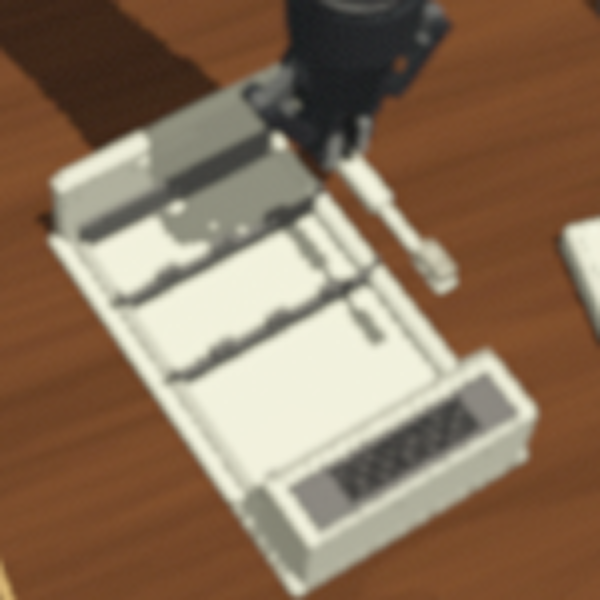

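Request:
move_arm([
  {"fingers":0,"translation":[0,0,-25],"turn":0},
  {"fingers":0,"translation":[0,0,-30],"turn":0},
  {"fingers":0,"translation":[0,0,-12],"turn":0},
  {"fingers":0,"translation":[0,0,0],"turn":0},
  {"fingers":0,"translation":[0,0,0],"turn":0},
])

```text
t: 17.88
eef_pos: [0.5318, 0.0728, 0.052]
tool_rot: [-0.001, 0.763, -0.646, 0.0]
contact_force: [0.4, -0.6, -0.4]
gripper_width: 0.138
```

```bash
python3 - <<'E'
from h import *
o=get_obs(); print(o["t"],o["eef_pos"],yaw(o),o["gripper_width"],o["contact_force"])
im=snap("scene","s10"); 
O=(290,150)
z=cv2.resize(im[150:290,290:430],None,fx=5,fy=5,interpolation=cv2.INTER_CUBIC)
# predicted brush at current pose
p=o["eef_pos"]; a=yaw(o)+np.pi/2; ax=np.array([np.cos(a),np.sin(a),0])
org=p+ax*.0015+[0,0,.0014]
segs=box(-.069,.047,-.0065,.0065,-.006,.006)+box(.083,.111,-.0065,.0065,-.006,.0135)
segs=[((A[0],A[1],A[2]+org[2]),(B[0],B[1],B[2]+org[2])) for A,B in segs]
wire("scene",z,(org[0],org[1],a),segs,(0,0,255),5,O)
# target
segs=rect(-.069,.111,-.0065,.0065,.028)
wire("scene",z,(.5325,.0719,.164),segs,(0,160,0),5,O)
cv2.imwrite("pics/s10z.png",z)
E
```

```text
17.875 [0.53180077 0.07278358 0.05203223] -1.4059577211083603 0.1377338887674564 [ 0.3501242  -0.61026606 -0.35708313]
```

View pics/s10z.png

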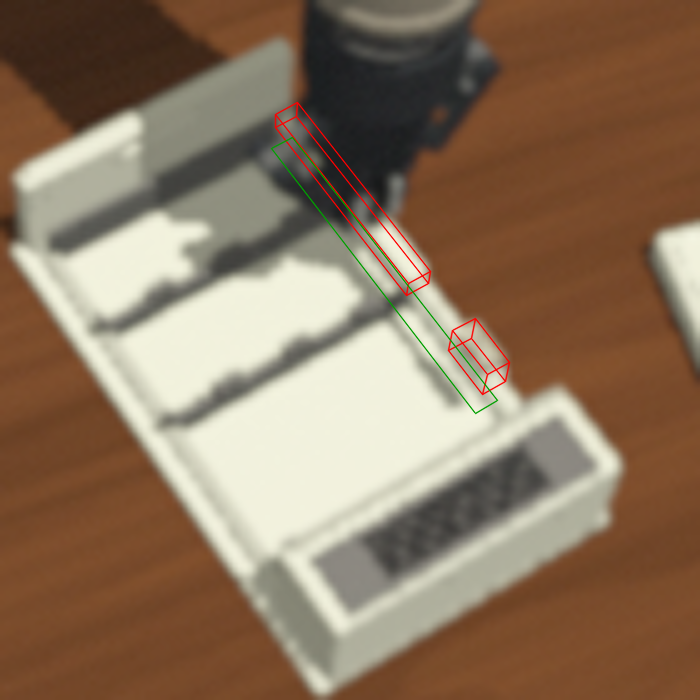

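Request:
move_arm([
  {"fingers":0,"translation":[0,-1,-12],"turn":0},
  {"fingers":0,"translation":[0,0,-7],"turn":0},
  {"fingers":0,"translation":[0,0,-3],"turn":0},
  {"fingers":0,"translation":[0,0,-1],"turn":0},
  {"fingers":0,"translation":[0,0,0],"turn":0},
])

```text
t: 18.55
eef_pos: [0.5311, 0.0717, 0.0281]
tool_rot: [-0.0, 0.763, -0.647, 0.0]
contact_force: [-0.2, 0.4, 0.2]
gripper_width: 0.142
```

Request:
move_arm([
  {"fingers":0,"translation":[0,0,-1],"turn":0},
  {"fingers":0,"translation":[0,0,0],"turn":0},
  {"fingers":16,"translation":[0,0,0],"turn":0},
  {"fingers":22,"translation":[0,0,0],"turn":0},
  {"fingers":26,"translation":[0,0,0],"turn":0},
  {"fingers":26,"translation":[0,0,0],"turn":0},
  {"fingers":26,"translation":[0,0,15],"turn":0},
  {"fingers":26,"translation":[0,0,30],"turn":0},
  {"fingers":30,"translation":[0,0,40],"turn":0},
])

```text
t: 19.68
eef_pos: [0.5305, 0.0715, 0.1133]
tool_rot: [0.0, 0.763, -0.646, -0.0]
contact_force: [0.2, -0.4, -0.4]
gripper_width: 0.352
```

Request:
move_arm([
  {"fingers":40,"translation":[-10,-45,10],"turn":0.18},
  {"fingers":40,"translation":[-14,-55,0],"turn":0.18},
  {"fingers":40,"translation":[-14,-55,0],"turn":0.18},
  {"fingers":40,"translation":[-14,-55,0],"turn":0.18},
  {"fingers":40,"translation":[-14,-55,0],"turn":0.18},
  {"fingers":40,"translation":[-14,-50,0],"turn":0.18},
  {"fingers":40,"translation":[-14,-40,0],"turn":0.18},
  {"fingers":40,"translation":[-10,-20,0],"turn":0.18},
  {"fingers":40,"translation":[0,0,0],"turn":0.06},
  {"fingers":40,"translation":[0,0,0],"turn":0},
])

```text
t: 20.92
eef_pos: [0.4285, -0.299, 0.123]
tool_rot: [0.0, 0.999, 0.038, 0.0]
contact_force: [0.9, 0.3, 0.1]
gripper_width: 0.465
```

```bash
python3 - <<'E'
from h import *
np.set_printoptions(precision=4,suppress=True)
o=get_obs(); print(o["t"],o["eef_pos"],yaw(o),o["gripper_width"],o["contact_force"])
im=snap("scene","s11");it=snap("top","t11")
crop("s11z",290,430,150,290,4,im=im);crop("t11z",225,350,85,245,4,im=it)
for c in("scene","top"):
    for d in outline_of(c,"brush1")[:4]:
        m=d["mask"]; v,u=np.nonzero(m)
        P=np.array([at_z(c,(a,b),.006)[:2] for a,b in zip(u,v)])
        mu=P.mean(0); w,V=np.linalg.eigh(np.cov((P-mu).T)); ax=V[:,1]; s=(P-mu)@ax
        print(c,round(d["conf"],2),len(u),d["xy"],"mean",mu,"axis",np.degrees(np.arctan2(ax[1],ax[0])),"ends",mu+ax*s.min(),mu+ax*s.max(),s.max()-s.min())
E
```

```text
20.925 [ 0.4285 -0.299   0.123 ] 0.07637526315629972 0.4653326827214245 [0.9187 0.2556 0.101 ]
scene 0.89 373 [361.4, 198.1] mean [0.5423 0.0836] axis -169.66024678505883 ends [0.6338 0.1003] [0.4514 0.067 ] 0.1854235082337233
scene 0.77 280 [206.4, 220.6] mean [ 0.4188 -0.3191] axis 94.98256936017668 ends [ 0.4271 -0.4144] [ 0.4122 -0.2435] 0.17154754961665436
top 0.89 348 [266.6, 182.8] mean [0.5456 0.0762] axis -170.85961064407255 ends [0.6436 0.092 ] [0.4671 0.0636] 0.17872553900661242
top 0.66 142 [105.1, 172.0] mean [0.5804 0.4601] axis -173.73136257622792 ends [0.6484 0.4676] [0.5546 0.4573] 0.09432369176310264
top 0.54 218 [416.4, 232.0] mean [ 0.4132 -0.2902] axis 96.52331746154513 ends [ 0.4188 -0.3387] [ 0.4077 -0.2419] 0.09740253374862343
```

View pics/s11z.png

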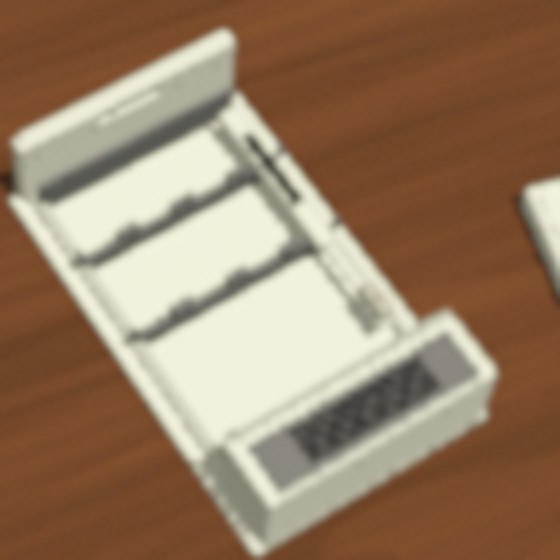

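View pics/t11z.png

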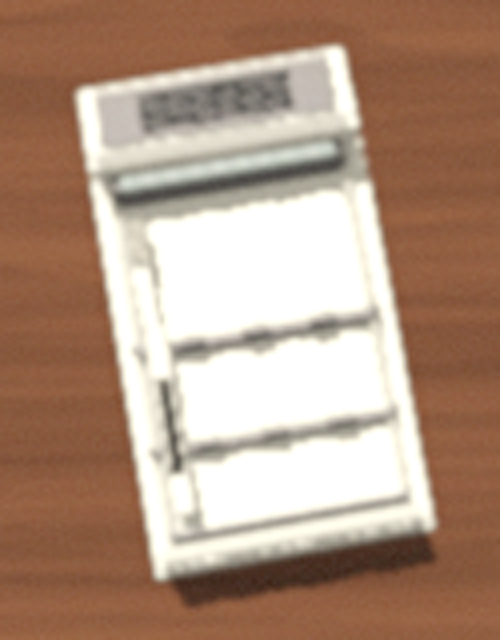

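View pics/s11.png

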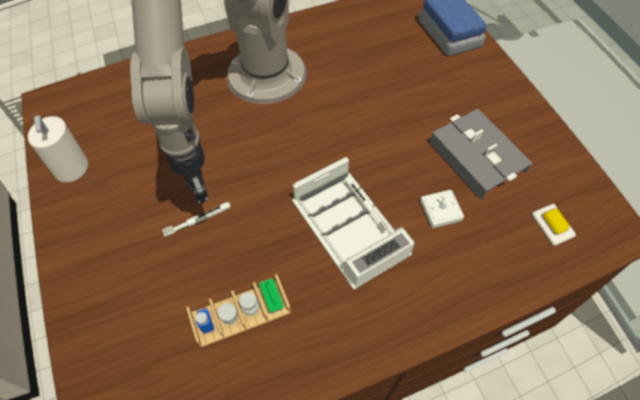

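Brush one lies in lane +60 mm, in both cradles with its head to the lamp: about (310,240) in the scene crop and (165,420) in the top crop. Brush two hasn't moved. I grasp it next.

Request:
move_arm([
  {"fingers":40,"translation":[-12,-9,-20],"turn":0.02},
  {"fingers":40,"translation":[0,0,-40],"turn":0},
  {"fingers":40,"translation":[0,0,-30],"turn":0},
  {"fingers":40,"translation":[0,0,0],"turn":0},
])

```text
t: 21.62
eef_pos: [0.4153, -0.3062, 0.0305]
tool_rot: [-0.001, 0.999, 0.049, -0.002]
contact_force: [0.6, -0.7, 0.0]
gripper_width: 0.468
```

```bash
python3 - <<'E'
from h import *
o=get_obs(); print(o["t"],o["eef_pos"],yaw(o),o["gripper_width"],o["contact_force"])
im=snap("scene","s12")
crop("s12z",150,260,160,250,6,im=im)
E
```

```text
21.625 [ 0.41530777 -0.30619342  0.03050082] 0.09853835977899364 0.4681549592996967 [ 0.56653167 -0.66908075  0.01239728]
```

View pics/s12z.png

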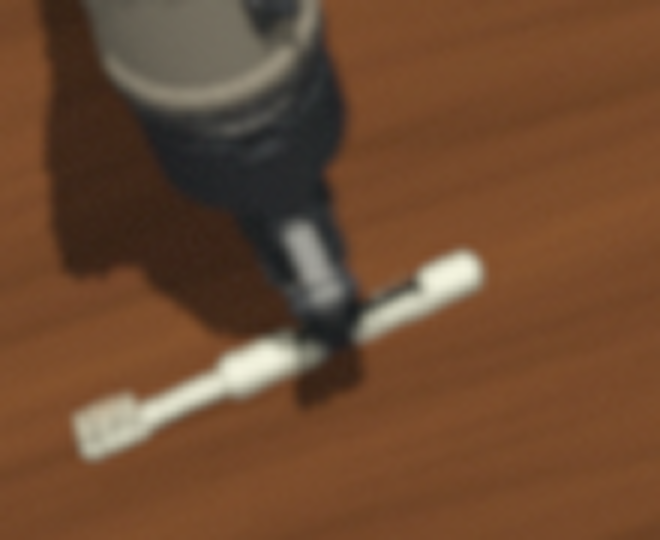

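Request:
move_arm([
  {"fingers":40,"translation":[1,0,-15],"turn":0},
  {"fingers":40,"translation":[0,0,-8],"turn":0},
  {"fingers":40,"translation":[0,0,-3],"turn":0},
  {"fingers":0,"translation":[0,0,0],"turn":0},
  {"fingers":0,"translation":[0,0,0],"turn":0},
  {"fingers":0,"translation":[0,0,0],"turn":0},
  {"fingers":0,"translation":[0,0,0],"turn":0},
], newtons=30)

```text
t: 22.55
eef_pos: [0.4178, -0.3077, 0.0064]
tool_rot: [0.0, 0.999, 0.049, 0.0]
contact_force: [-0.3, 0.4, 3.7]
gripper_width: 0.139
```

Request:
move_arm([
  {"fingers":0,"translation":[0,0,20],"turn":0},
  {"fingers":0,"translation":[0,0,40],"turn":0},
  {"fingers":0,"translation":[0,0,55],"turn":0},
  {"fingers":0,"translation":[0,0,0],"turn":0},
  {"fingers":0,"translation":[0,0,0],"turn":0},
])

```text
t: 23.18
eef_pos: [0.4171, -0.3075, 0.1209]
tool_rot: [0.0, 0.999, 0.049, -0.0]
contact_force: [-0.4, 0.7, -1.2]
gripper_width: 0.138
```

```bash
python3 - <<'E'
from h import *
o=get_obs(); print(o["t"],o["eef_pos"],yaw(o),o["gripper_width"],o["contact_force"])
im=snap("scene","s13");it=snap("top","t13")
crop("s13z",140,280,140,260,5,im=im);crop("t13z",370,490,180,280,5,im=it)
E
```

```text
23.175 [ 0.41706901 -0.30748016  0.12085852] 0.09770117018134789 0.13797372309953485 [-0.41427559  0.65738179 -1.24329177]
```

View pics/s13z.png

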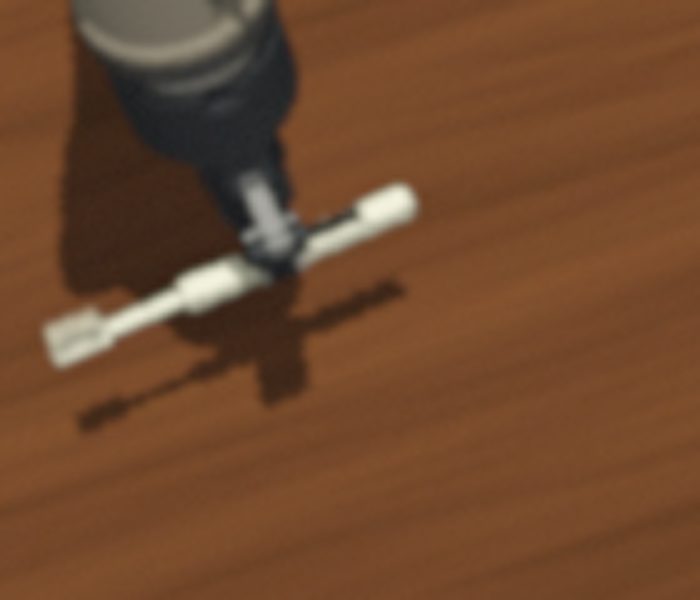

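View pics/t13z.png

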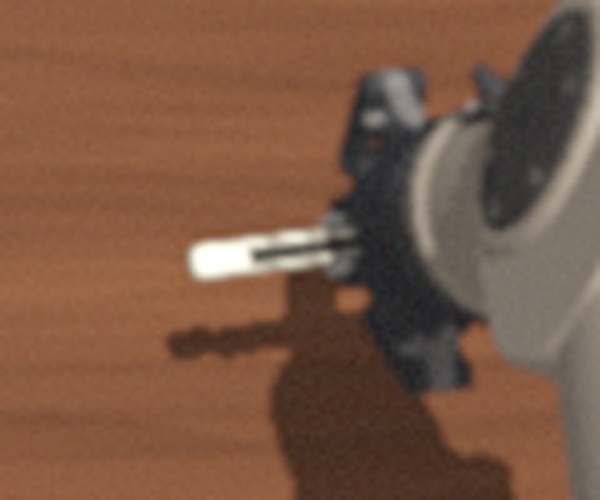

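```bash
python3 - <<'E'
from h import *
z=.1205;p=np.array([.4171,-.3075]);a=.0977-np.pi/2;ax=np.array([np.cos(a),np.sin(a)])
for c,u,zz in(("scene",(150,207.5),z+.003),("scene",(223.2,180.5),z),("top",(408,232.4),z)):
    q=at_z(c,u,zz)[:2]; print(q,(q-p)@ax, (q-p)@[-ax[1],ax[0]])
c,s=np.cos(.164),np.sin(.164)
for y in(-.02,): print(.562-.02*c-s*y,.016-.02*s+c*y)
E
```

```text
[ 0.42349997 -0.41562253] 0.10823119763085812 -0.004177322750399081
[ 0.41550235 -0.23659932] -0.0707184086876403 0.005325948693968395
[ 0.40700312 -0.23980459] -0.06835747369340331 -0.0034454055544669176
0.5455336743246512 -0.006996958902284103
```

Request:
move_arm([
  {"fingers":0,"translation":[14,35,0],"turn":0.18},
  {"fingers":0,"translation":[16,37,0],"turn":0.18},
  {"fingers":0,"translation":[16,37,0],"turn":0.18},
  {"fingers":0,"translation":[16,37,0],"turn":0.18},
  {"fingers":0,"translation":[16,37,0],"turn":0.18},
  {"fingers":0,"translation":[16,37,0],"turn":0.18},
  {"fingers":0,"translation":[16,37,0],"turn":0.18},
  {"fingers":0,"translation":[14,30,0],"turn":0.18},
  {"fingers":0,"translation":[6,14,0],"turn":0.18},
  {"fingers":0,"translation":[0,0,0],"turn":0.017},
])

```text
t: 24.52
eef_pos: [0.547, -0.005, 0.1198]
tool_rot: [-0.001, 0.646, 0.763, -0.0]
contact_force: [-0.0, -0.0, -0.5]
gripper_width: 0.145
```

Request:
move_arm([
  {"fingers":0,"translation":[0,0,0],"turn":0},
  {"fingers":0,"translation":[0,0,-30],"turn":0},
  {"fingers":0,"translation":[0,0,-30],"turn":0},
  {"fingers":0,"translation":[0,0,0],"turn":0},
  {"fingers":0,"translation":[0,0,0],"turn":0},
])

```text
t: 25.15
eef_pos: [0.5479, -0.0069, 0.0619]
tool_rot: [0.0, 0.647, 0.762, 0.0]
contact_force: [-0.3, -0.4, -0.4]
gripper_width: 0.136
```

```bash
python3 - <<'E'
from h import *
o=get_obs(); print(o["t"],o["eef_pos"],yaw(o),o["gripper_width"],o["contact_force"],o["q"])
im=snap("scene","s14"); 
O=(290,150)
z=cv2.resize(im[150:290,290:430],None,fx=5,fy=5,interpolation=cv2.INTER_CUBIC)
p=o["eef_pos"]; a=yaw(o)-np.pi/2; ax=np.array([np.cos(a),np.sin(a),0])
org=p-ax*.0015
segs=box(-.069,.047,-.0065,.0065,-.006,.006)+box(.083,.111,-.0065,.0065,-.006,.0135)
segs=[((A[0],A[1],A[2]+org[2]),(B[0],B[1],B[2]+org[2])) for A,B in segs]
wire("scene",z,(org[0],org[1],a),segs,(0,0,255),5,O)
cv2.imwrite("pics/s14z.png",z)
E
```

```text
25.15 [ 0.54793068 -0.00694657  0.06192824] 1.7332565815228638 0.13645327518952552 [-0.33187567 -0.35692075 -0.35988256] [ 0.43011152  0.59149065 -0.68569258  1.9575055   0.52828925  0.77687722
  1.17265149]
```

View pics/s14z.png

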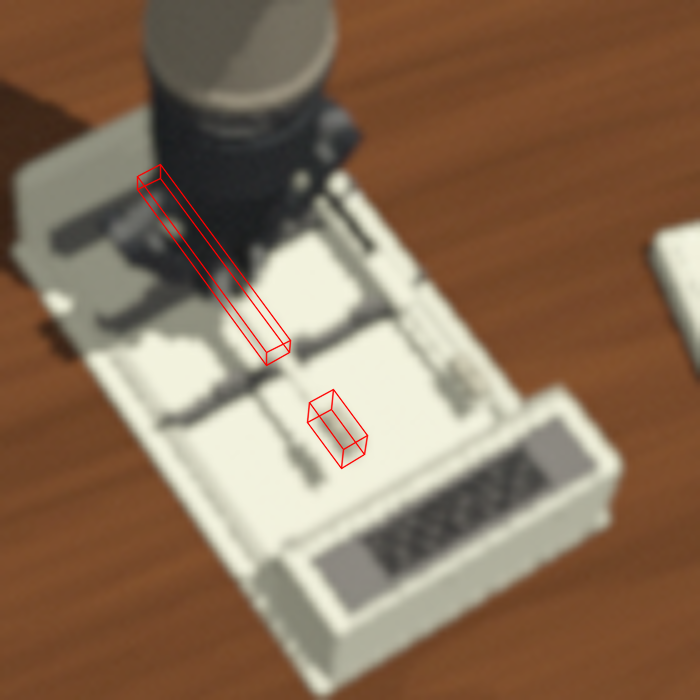

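Request:
move_arm([
  {"fingers":0,"translation":[-1,0,-18],"turn":0},
  {"fingers":0,"translation":[0,0,-10],"turn":0},
  {"fingers":0,"translation":[0,0,-4],"turn":0},
  {"fingers":0,"translation":[0,0,-1],"turn":0},
  {"fingers":0,"translation":[0,0,0],"turn":0},
])

```text
t: 25.82
eef_pos: [0.5458, -0.0066, 0.0284]
tool_rot: [-0.0, 0.647, 0.763, -0.001]
contact_force: [-3.7, -1.0, 7.2]
gripper_width: 0.14
```

Request:
move_arm([
  {"fingers":16,"translation":[0,0,0],"turn":0},
  {"fingers":22,"translation":[0,0,0],"turn":0},
  {"fingers":26,"translation":[0,0,0],"turn":0},
  {"fingers":26,"translation":[0,0,0],"turn":0},
  {"fingers":26,"translation":[0,0,15],"turn":0},
  {"fingers":26,"translation":[0,0,30],"turn":0},
  {"fingers":40,"translation":[0,0,50],"turn":0},
  {"fingers":60,"translation":[0,40,20],"turn":-0.17},
  {"fingers":85,"translation":[0,50,20],"turn":-0.17},
  {"fingers":85,"translation":[0,55,0],"turn":-0.17},
])

```text
t: 27.08
eef_pos: [0.5479, 0.1398, 0.1662]
tool_rot: [0.001, 0.82, 0.572, 0.002]
contact_force: [0.5, 1.1, 0.2]
gripper_width: 0.999
```

Request:
move_arm([
  {"fingers":85,"translation":[-4,55,0],"turn":-0.18},
  {"fingers":85,"translation":[-4,55,0],"turn":-0.18},
  {"fingers":85,"translation":[-4,55,0],"turn":-0.18},
  {"fingers":85,"translation":[-4,55,0],"turn":-0.18},
  {"fingers":85,"translation":[-4,50,0],"turn":-0.18},
  {"fingers":85,"translation":[-4,20,0],"turn":-0.16},
  {"fingers":85,"translation":[0,0,0],"turn":0},
  {"fingers":85,"translation":[0,0,0],"turn":0},
])

```text
t: 28.08
eef_pos: [0.5232, 0.4269, 0.1635]
tool_rot: [0.0, 0.997, 0.083, 0.0]
contact_force: [0.2, 0.5, 0.1]
gripper_width: 0.995
```

```bash
python3 - <<'E'
from h import *
np.set_printoptions(precision=4,suppress=True)
o=get_obs(); print(o["t"],o["eef_pos"],yaw(o),o["gripper_width"],o["contact_force"],o["q"])
im=snap("scene","s15");it=snap("top","t15")
z=cv2.resize(im[150:290,290:430],None,fx=5,fy=5,interpolation=cv2.INTER_CUBIC); cv2.imwrite("pics/s15z.png",z)
crop("t15z",225,350,85,245,4,im=it)
for c in("scene","top"):
    for d in outline_of(c,"brush1")[:4]:
        m=d["mask"]; v,u=np.nonzero(m)
        P=np.array([at_z(c,(a,b),.030)[:2] for a,b in zip(u,v)])
        cs,s=np.cos(.164),np.sin(.164); P=(P-[.562,.016])@np.array([[cs,-s],[s,cs]])
        mu=P.mean(0); w,V=np.linalg.eigh(np.cov((P-mu).T)); ax=V[:,1]; s=(P-mu)@ax
        print(c,round(d["conf"],2),len(u),"case mean",mu,"axis",np.degrees(np.arctan2(ax[1],ax[0])),"ends",mu+ax*s.min(),mu+ax*s.max(),s.max()-s.min())
E
```

```text
28.075 [0.5232 0.4269 0.1635] 0.166758435178954 0.9945534456286328 [0.2341 0.5403 0.1255] [-0.4724  0.5799 -0.4408  1.5919  0.2769  1.0325 -0.8263]
scene 0.91 331 case mean [-0.0082  0.06  ] axis -179.3933243739887 ends [0.09   0.0611] [-0.0891  0.0592] 0.1791026564618316
scene 0.91 350 case mean [ 0.0032 -0.0195] axis -179.5148008009773 ends [ 0.0919 -0.0187] [-0.0832 -0.0202] 0.1750613362631392
top 0.76 380 case mean [-0.0066  0.0608] axis 179.87751075365168 ends [0.089  0.0606] [-0.0908  0.0609] 0.17980247175020883
top 0.66 286 case mean [-0.0105 -0.0189] axis -179.66696182029602 ends [ 0.0892 -0.0183] [-0.0865 -0.0193] 0.17572680147537317
top 0.22 1561 case mean [ 0.0623 -0.3354] axis 77.50373978932936 ends [ 0.0385 -0.4426] [ 0.087  -0.2237] 0.22424197598089993
```

View pics/s15z.png

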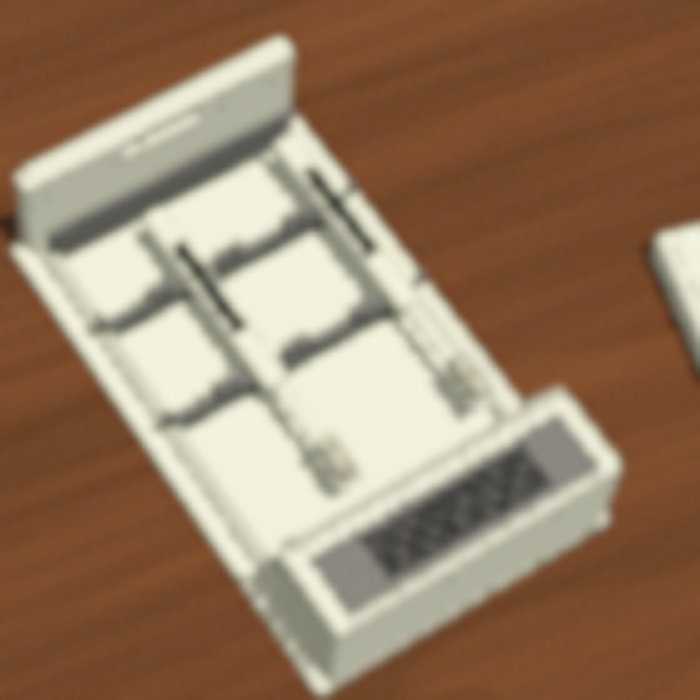

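View pics/t15z.png

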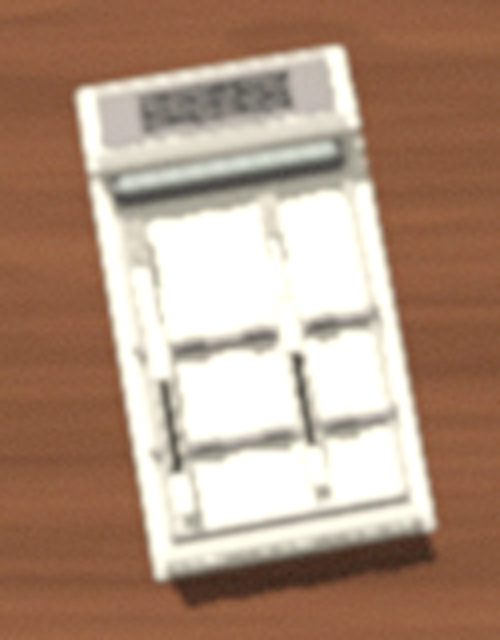

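View pics/s15.png

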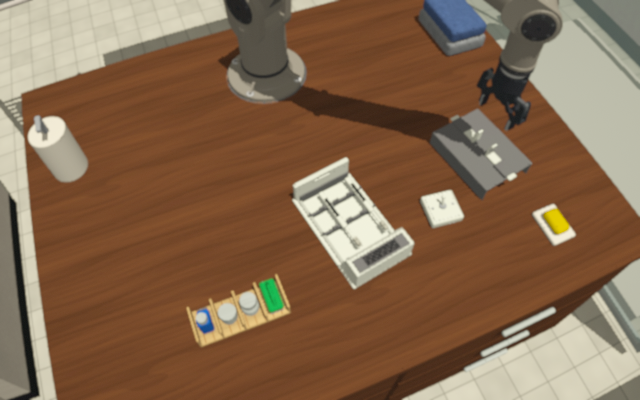

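Both brushes lie in lanes +60 and -20 with case-frame ends at about +90 and -90 mm, so their origins are near x = -20. Both heads point to the lamp, and no other brush shows. Now I fetch the cover.

Request:
move_arm([
  {"fingers":85,"translation":[-1.5,3,-30],"turn":-0.003},
  {"fingers":85,"translation":[0,0,-30],"turn":0},
  {"fingers":85,"translation":[0,0,-25],"turn":0},
  {"fingers":85,"translation":[0,0,-15],"turn":0},
  {"fingers":85,"translation":[0,0,-5],"turn":0},
  {"fingers":85,"translation":[0,0,0],"turn":0},
  {"fingers":85,"translation":[0,0,0],"turn":0},
])

```text
t: 29.15
eef_pos: [0.5216, 0.432, 0.0592]
tool_rot: [-0.001, 0.997, 0.081, 0.001]
contact_force: [-0.3, -0.6, -0.4]
gripper_width: 0.994
```

```bash
python3 - <<'E'
from h import *
o=get_obs(); print(o["t"],o["eef_pos"],yaw(o),o["gripper_width"],o["contact_force"])
im=snap("scene","s16"); crop("s16z",420,560,90,210,5,im=im)
E
```

```text
29.15 [0.52161084 0.43201002 0.05923255] 0.16189824667147457 0.9938911000723967 [-0.31901862 -0.60641592 -0.44099554]
```

View pics/s16z.png

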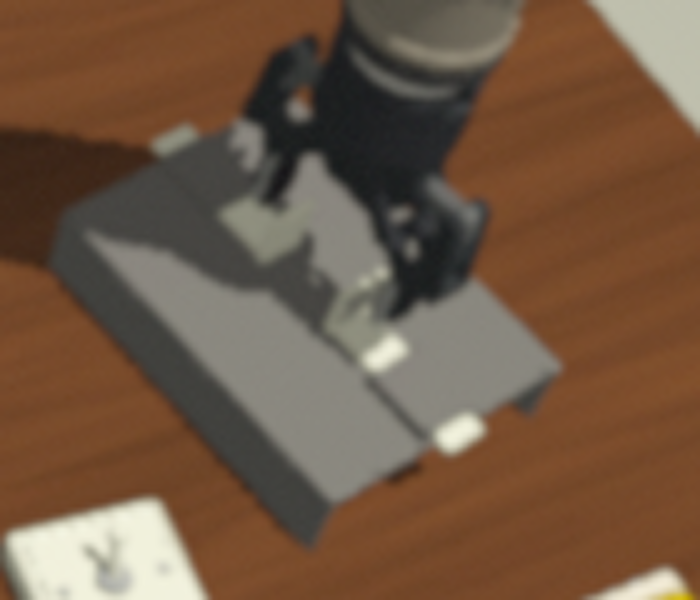

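Request:
move_arm([
  {"fingers":85,"translation":[0,-2,0],"turn":0.002},
  {"fingers":30,"translation":[0,0,0],"turn":0},
  {"fingers":30,"translation":[0,0,0],"turn":0},
  {"fingers":30,"translation":[0,0,0],"turn":0},
  {"fingers":30,"translation":[0,0,0],"turn":0},
  {"fingers":30,"translation":[0,0,0],"turn":0},
  {"fingers":30,"translation":[0,0,0],"turn":0},
], newtons=50)

```text
t: 30.08
eef_pos: [0.5217, 0.4302, 0.0602]
tool_rot: [-0.001, 0.997, 0.082, 0.001]
contact_force: [-2.4, -1.8, 11.9]
gripper_width: 0.435
```

Request:
move_arm([
  {"fingers":30,"translation":[0,0,10],"turn":0},
  {"fingers":30,"translation":[0,0,30],"turn":0},
  {"fingers":30,"translation":[0,0,40],"turn":0},
  {"fingers":30,"translation":[0,0,45],"turn":0},
  {"fingers":30,"translation":[0,0,0],"turn":0},
])

```text
t: 30.7
eef_pos: [0.5225, 0.4314, 0.1874]
tool_rot: [-0.002, 0.997, 0.082, 0.003]
contact_force: [0.3, 0.1, -2.9]
gripper_width: 0.431
```

```bash
python3 - <<'E'
from h import *
o=get_obs(); print(o["t"],o["eef_pos"],yaw(o),o["gripper_width"],o["contact_force"],o["torque"])
im=snap("scene","s17"); it=snap("top","t17")
O=(400,60)
z=cv2.resize(im[60:200,400:560],None,fx=4.5,fy=4.5,interpolation=cv2.INTER_CUBIC)
p=o["eef_pos"];h=p[2]-.0575
segs=box(-.11,.11,-.082,.082,h,h+.048)
wire("scene",z,(p[0],p[1],yaw(o)),segs,(0,0,255),4.5,O); cv2.imwrite("pics/s17z.png",z)
E
```

```text
30.7 [0.52245836 0.43136822 0.18736274] 0.163944292093274 0.4312480208738907 [ 0.32764395  0.12816752 -2.9476993 ] [ 0.06822376 -0.02255002  0.01185539]
```

View pics/s17z.png

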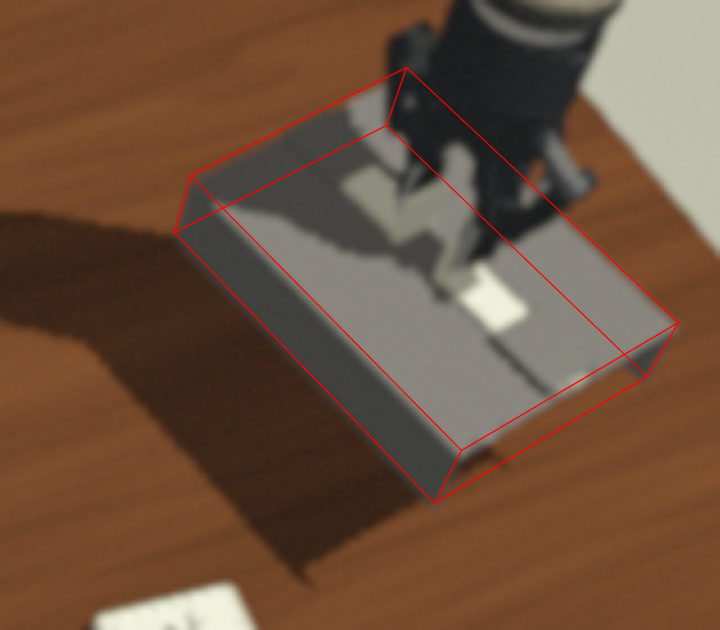

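View pics/s17.png

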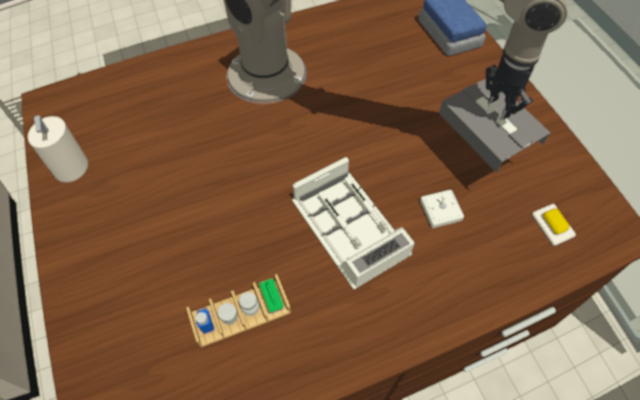

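The predicted cover outline fits the picture, so the cover is level and held as before. I carry it back over the case.

Request:
move_arm([
  {"fingers":30,"translation":[2,-20,0],"turn":0},
  {"fingers":30,"translation":[5,-45,0],"turn":0},
  {"fingers":30,"translation":[5,-50,0],"turn":0},
  {"fingers":30,"translation":[5,-50,0],"turn":0},
  {"fingers":30,"translation":[5,-50,0],"turn":0},
  {"fingers":30,"translation":[5,-50,0],"turn":0},
  {"fingers":30,"translation":[5,-50,0],"turn":0},
  {"fingers":30,"translation":[5,-50,0],"turn":0},
  {"fingers":30,"translation":[3,-33,0],"turn":0},
  {"fingers":30,"translation":[0,-15,0],"turn":0},
])

```text
t: 32.05
eef_pos: [0.5597, 0.0125, 0.1817]
tool_rot: [0.001, 0.997, 0.08, -0.002]
contact_force: [-0.6, -0.3, -1.9]
gripper_width: 0.428
```

Request:
move_arm([
  {"fingers":30,"translation":[0,0,0],"turn":0},
  {"fingers":30,"translation":[0,0,-15],"turn":0},
  {"fingers":30,"translation":[0,0,-15],"turn":0},
  {"fingers":30,"translation":[0,0,0],"turn":0},
  {"fingers":30,"translation":[0,0,0],"turn":0},
  {"fingers":30,"translation":[0,0,0],"turn":0},
])

```text
t: 32.8
eef_pos: [0.5615, 0.0167, 0.1535]
tool_rot: [-0.0, 0.997, 0.082, 0.0]
contact_force: [-0.1, 0.1, -2.9]
gripper_width: 0.432
```

```bash
python3 - <<'E'
from h import *
P=[]
for i in range(3):
    im=snap("scene","s18"); o=get_obs(); P.append(list(o["eef_pos"])+[yaw(o)])
P=np.array(P);print(P.round(4),P.mean(0)); print(o["t"],o["gripper_width"],o["contact_force"])
it=snap("top","t18"); crop("s18z",270,440,120,290,4,im=im)
E
```

```text
[[0.5615 0.0166 0.1536 0.164 ]
 [0.5614 0.0165 0.1536 0.1639]
 [0.5613 0.0165 0.1535 0.1638]] [0.56138881 0.01653447 0.15356591 0.16391141]
32.95 0.43131569407352877 [-1.22630586  0.80873336 -2.51680976]
```

View pics/s18z.png

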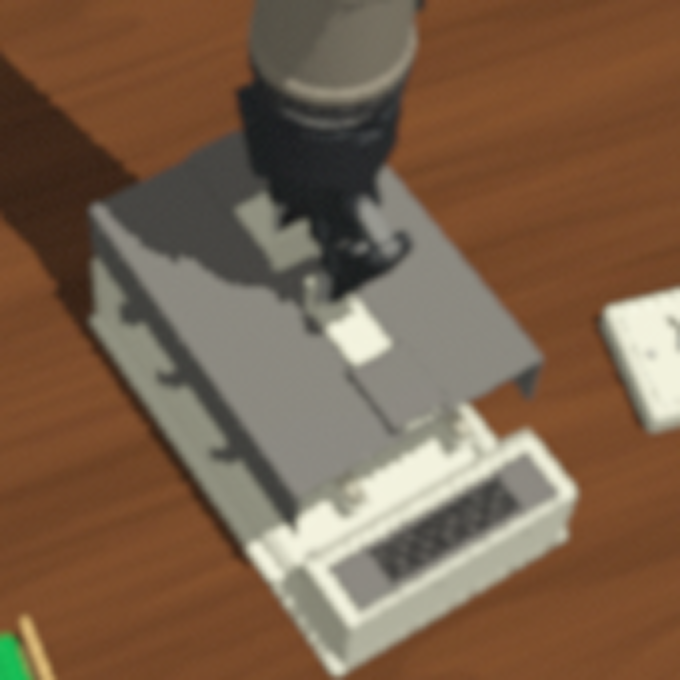

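Request:
move_arm([
  {"fingers":30,"translation":[1,0,-20],"turn":0},
  {"fingers":30,"translation":[0,0,-20],"turn":0},
  {"fingers":30,"translation":[0,0,-10],"turn":0},
  {"fingers":30,"translation":[0,0,-5],"turn":0},
  {"fingers":30,"translation":[0,0,0],"turn":0},
  {"fingers":30,"translation":[0,0,0],"turn":0},
])

```text
t: 33.75
eef_pos: [0.5626, 0.0165, 0.0988]
tool_rot: [-0.0, 0.997, 0.082, 0.001]
contact_force: [-0.3, 0.7, -2.1]
gripper_width: 0.437
```

Request:
move_arm([
  {"fingers":30,"translation":[0,0,-5],"turn":0},
  {"fingers":30,"translation":[0,0,-5],"turn":0},
  {"fingers":30,"translation":[0,0,0],"turn":0},
])

```text
t: 34.12
eef_pos: [0.5616, 0.0164, 0.0876]
tool_rot: [-0.0, 0.997, 0.082, -0.001]
contact_force: [0.5, -0.4, -2.2]
gripper_width: 0.432
```

No contact so far. I go on down in small steps.

Request:
move_arm([
  {"fingers":30,"translation":[0,0,-4],"turn":0},
  {"fingers":30,"translation":[0,0,-4],"turn":0},
  {"fingers":30,"translation":[0,0,-3],"turn":0},
  {"fingers":30,"translation":[0,0,0],"turn":0},
])

```text
t: 34.62
eef_pos: [0.5618, 0.0165, 0.0768]
tool_rot: [-0.0, 0.997, 0.082, -0.0]
contact_force: [0.0, -0.1, -2.5]
gripper_width: 0.43
```

Request:
move_arm([
  {"fingers":30,"translation":[0,0,-3],"turn":0},
  {"fingers":30,"translation":[0,0,-3],"turn":0},
  {"fingers":30,"translation":[0,0,0],"turn":0},
])

```text
t: 35.0
eef_pos: [0.5618, 0.0165, 0.0708]
tool_rot: [-0.0, 0.997, 0.082, -0.0]
contact_force: [0.3, 0.1, -2.4]
gripper_width: 0.43
```

Request:
move_arm([
  {"fingers":30,"translation":[0,0,-2],"turn":0},
  {"fingers":30,"translation":[0,0,-2],"turn":0},
  {"fingers":30,"translation":[0,0,0],"turn":0},
])

```text
t: 35.38
eef_pos: [0.5619, 0.0164, 0.0669]
tool_rot: [-0.0, 0.997, 0.082, -0.0]
contact_force: [0.4, 0.8, -1.9]
gripper_width: 0.433
```

Request:
move_arm([
  {"fingers":30,"translation":[0,0,-1],"turn":0},
  {"fingers":30,"translation":[0,0,0],"turn":0},
])

```text
t: 35.62
eef_pos: [0.5621, 0.0164, 0.0662]
tool_rot: [0.0, 0.997, 0.082, 0.0]
contact_force: [-0.1, 0.2, -1.3]
gripper_width: 0.433
```

Request:
move_arm([
  {"fingers":30,"translation":[0,0,-1],"turn":0},
  {"fingers":30,"translation":[0,0,-1],"turn":0},
  {"fingers":30,"translation":[0,0,0],"turn":0},
])

```text
t: 36.0
eef_pos: [0.5623, 0.0165, 0.0662]
tool_rot: [0.0, 0.997, 0.082, 0.0]
contact_force: [-6.0, -0.7, 17.2]
gripper_width: 0.431
```

It is seated at TCP z = 0.066 as predicted. I release.

Request:
move_arm([
  {"fingers":45,"translation":[0,0,0],"turn":0},
  {"fingers":60,"translation":[0,0,0],"turn":0},
  {"fingers":85,"translation":[0,0,0],"turn":0},
  {"fingers":85,"translation":[0,0,0],"turn":0},
  {"fingers":85,"translation":[0,0,0],"turn":0},
  {"fingers":85,"translation":[0,0,10],"turn":0},
  {"fingers":85,"translation":[0,0,40],"turn":0},
  {"fingers":85,"translation":[0,50,50],"turn":0},
  {"fingers":60,"translation":[0,60,0],"turn":0},
  {"fingers":30,"translation":[0,60,0],"turn":0},
])

```text
t: 37.25
eef_pos: [0.5627, 0.1821, 0.1602]
tool_rot: [-0.0, 0.997, 0.081, 0.001]
contact_force: [1.3, -0.5, -0.6]
gripper_width: 0.596
```

Request:
move_arm([
  {"fingers":0,"translation":[0,60,0],"turn":0},
  {"fingers":0,"translation":[0,60,0],"turn":0},
  {"fingers":0,"translation":[0,60,0],"turn":0},
  {"fingers":0,"translation":[0,0,0],"turn":0},
])

```text
t: 37.75
eef_pos: [0.5593, 0.368, 0.1593]
tool_rot: [-0.003, 0.996, 0.086, -0.0]
contact_force: [-0.9, -0.8, 0.4]
gripper_width: 0.002
```

```bash
python3 - <<'E'
from h import *
o=get_obs(); print(o["t"],o["eef_pos"],yaw(o),o["gripper_width"],o["contact_force"])
np.set_printoptions(precision=4,suppress=True)
im=snap("scene","s19");it=snap("top","t19")
r={}
for n in("tab_lamp_face","tab_tail_face","toggle_tip","panel"):
    for c in("scene","top"):
        r[c]=place_of(c,n); print(n,c,[(np.round(d["xy"],1).tolist(),round(d["conf"],2)) for d in r[c][:3]])
    if r["scene"] and r["top"]: print("  ",tri(r["scene"][0]["xy"],r["top"][0]["xy"]))
pose=(.562,.0165,.164)
segs=rect(-.110,.110,-.082,.082,.054)
tabs=box(.025,.03,-.015,.015,.059,.088)+box(-.03,-.025,-.015,.015,.059,.088)
for c,ii,o in(("scene",im,(290,150,420,290)),("top",it,(225,85,350,245))):
    f=4;z=cv2.resize(ii[o[1]:o[3],o[0]:o[2]],None,fx=f,fy=f,interpolation=cv2.INTER_CUBIC)
    z2=z.copy()
    wire(c,z2,pose,segs,(0,0,255),f,o[:2]);wire(c,z2,pose,tabs,(255,0,0),f,o[:2])
    z=np.hstack([z,z2])[:, :1000]; s=min(1,790/z.shape[1],590/z.shape[0]); cv2.imwrite("pics/%s19z.png"%c,cv2.resize(z,None,fx=s,fy=s,interpolation=cv2.INTER_AREA))
crop("p19",410,480,170,240,8,im=im);crop("p19t",165,225,120,180,9,im=it)
E
```

```text
37.75 [0.55929256 0.36804208 0.15926646] 0.17259977665192314 0.0023712052410921934 [-0.91803104 -0.7912405   0.44842817]
tab_lamp_face scene [([351.9, 209.8], 0.7)]
tab_lamp_face top [([289.8, 155.3], 0.45)]
   (array([0.5876, 0.0156, 0.0908]), [np.float64(0.002916840217838332), np.float64(0.0029168402178383064)])
tab_tail_face scene [([341.3, 196.4], 0.43)]
tab_tail_face top [([291.3, 182.7], 0.57), ([283.3, 123.2], 0.56)]
   (array([0.5295, 0.0144, 0.064 ]), [np.float64(0.003502000942254144), np.float64(0.003502000942254195)])
toggle_tip scene [([444.2, 195.0], 0.4)]
toggle_tip top [([184.8, 145.6], 0.51), ([280.8, 126.9], 0.38)]
   (array([0.6205, 0.2571, 0.0581]), [np.float64(0.0021230123369053947), np.float64(0.0021230123369056293)])
panel scene [([442.3, 211.7], 0.94), ([338.6, 197.5], 0.59)]
panel top [([197.8, 145.4], 0.78)]
   (array([0.6366, 0.2469, 0.0053]), [np.float64(0.004794223796306168), np.float64(0.00479422379630616)])
```

View pics/scene19z.png

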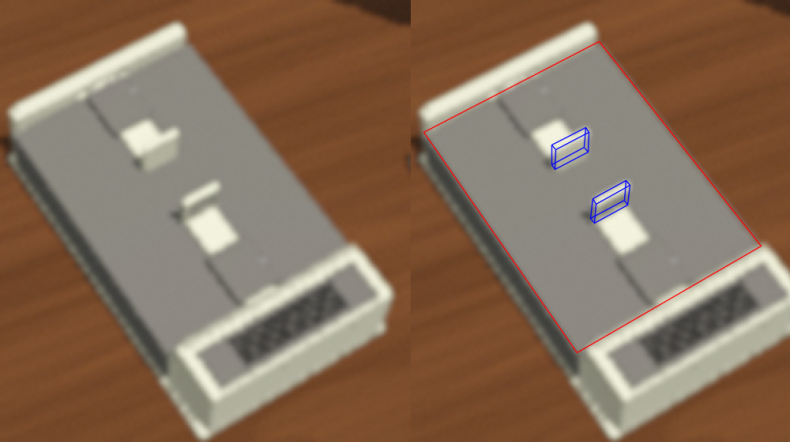

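View pics/top19z.png

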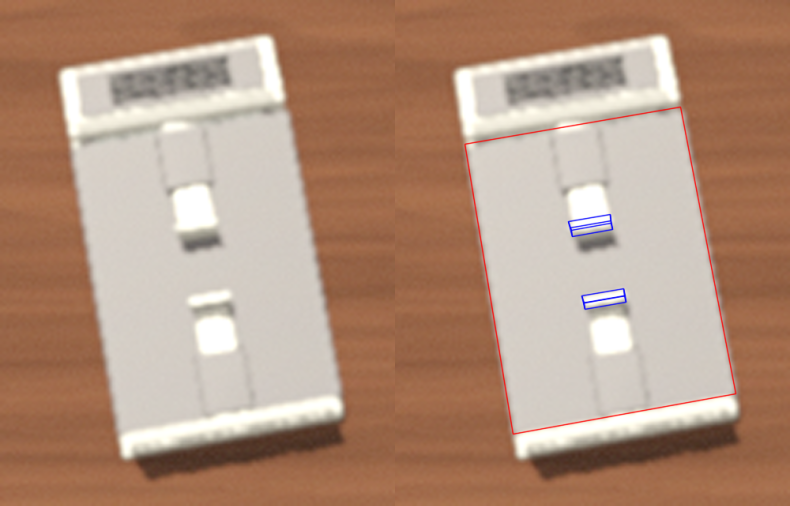

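View pics/p19.png

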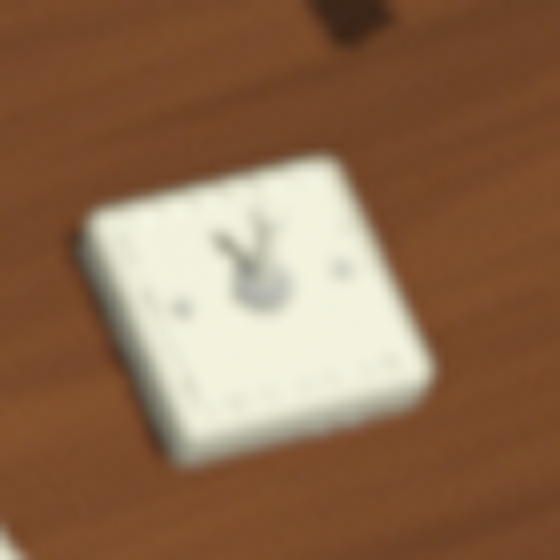

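View pics/p19t.png

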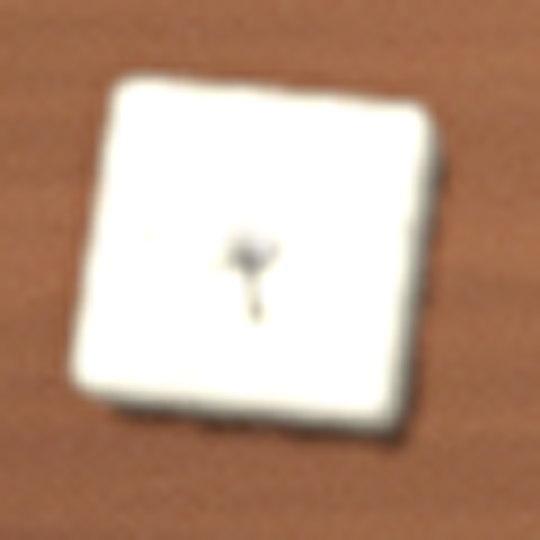

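```bash
python3 - <<'E'
from h import *
for c,a,b,o in(("scene","scene0","s19",(290,150,420,290)),("top","top0","t19",(225,85,350,245))):
    A=cv2.imread("pics/%s.png"%a)[o[1]:o[3],o[0]:o[2]];B=cv2.imread("pics/%s.png"%b)[o[1]:o[3],o[0]:o[2]]
    D=cv2.absdiff(A,B)*3
    z=np.hstack([A,B,D]); s=790/z.shape[1]; cv2.imwrite("pics/d_%s.png"%c,cv2.resize(z,None,fx=s,fy=s,interpolation=cv2.INTER_CUBIC))
    g=lambda I:cv2.cvtColor(I,cv2.COLOR_BGR2GRAY).astype(np.float32)
    print(c,cv2.phaseCorrelate(g(A),g(B)))
    # local template shift of tabs
    for n,P in(("lamp",[.0275,0,.08]),("tail",[-.0275,0,.08]),("lampblock",[.14,0,.07])):
        cs,s=np.cos(.164),np.sin(.164)
        u=proj(c,[.562+cs*P[0],.0165+s*P[0],P[2]])-np.array(o[:2]); x,y=u.round().astype(int); w=9
        fa,fb=g(A)[y-w:y+w,x-w:x+w],g(B)[y-w:y+w,x-w:x+w]; print(n,cv2.phaseCorrelate(fa,fb,cv2.createHanningWindow((2*w,2*w),cv2.CV_32F)))
E
```

```text
scene ((0.2472458598966938, -0.21301148174131868), 0.9426647747495047)
lamp ((-0.38575866752905164, -0.6307115881449477), 0.7471964042863728)
tail ((-0.19302362820289432, -0.4985763509378103), 1.0750548589376756)
lampblock ((0.17745333384383954, 0.004312536448553672), 1.0375984421482793)
top ((0.5550947713882621, 0.07904864338892992), 0.8993183004379273)
lamp ((-0.3624821654265826, -0.08309864400204958), 0.9641876610708825)
tail ((0.054138878284819114, 0.3565035219718009), 0.932606566099473)
lampblock ((0.3518112879693529, 0.11723746218760134), 0.8548203382963016)
```

View pics/d_scene.png

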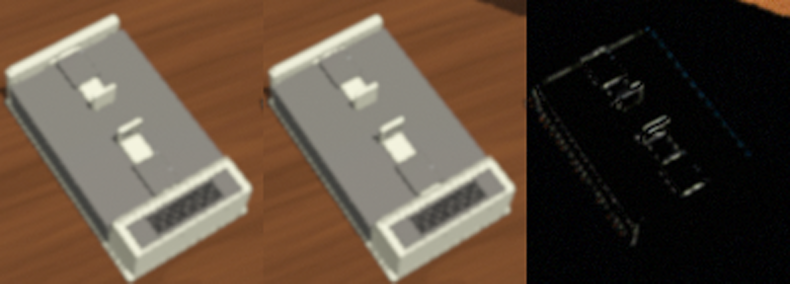

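View pics/d_top.png

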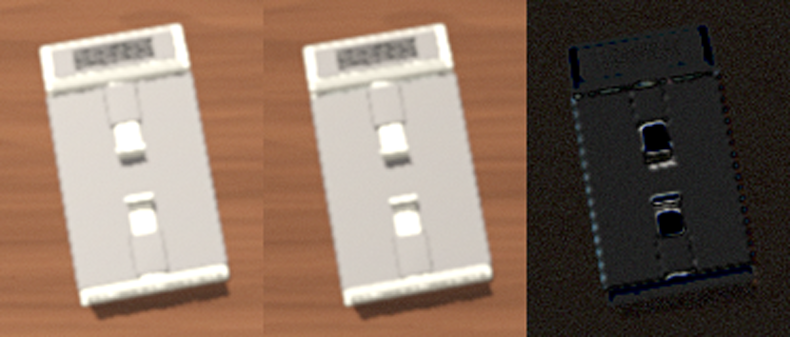

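```bash
python3 - <<'E'
from h import *
o=(300,160,410,270)
z=[]
for a in("scene0","s19"):
    A=cv2.imread("pics/%s.png"%a)[225:275,335:420]; z.append(cv2.resize(A,None,fx=7,fy=5.8,interpolation=cv2.INTER_CUBIC))
cv2.imwrite("pics/lz.png",np.vstack(z))
z=[]
for a in("scene0","s19"):
    A=cv2.imread("pics/%s.png"%a)[155:205,290:370]; z.append(cv2.resize(A,None,fx=7,fy=5.8,interpolation=cv2.INTER_CUBIC))
cv2.imwrite("pics/tz.png",np.vstack(z))
E
```

```text
(no output)
```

View pics/lz.png

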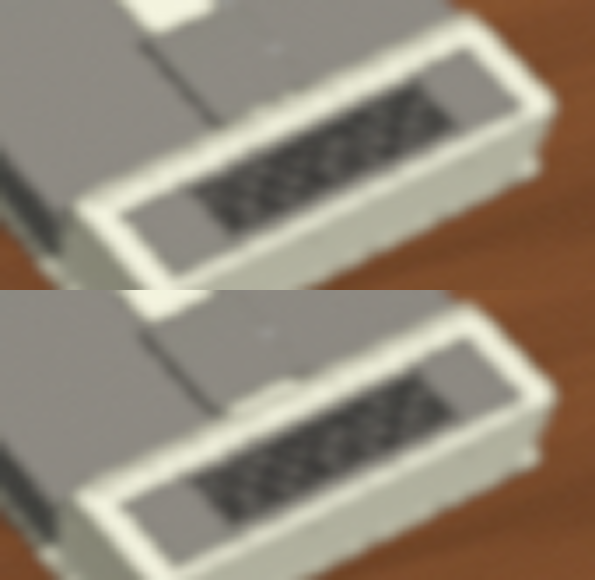

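View pics/tz.png

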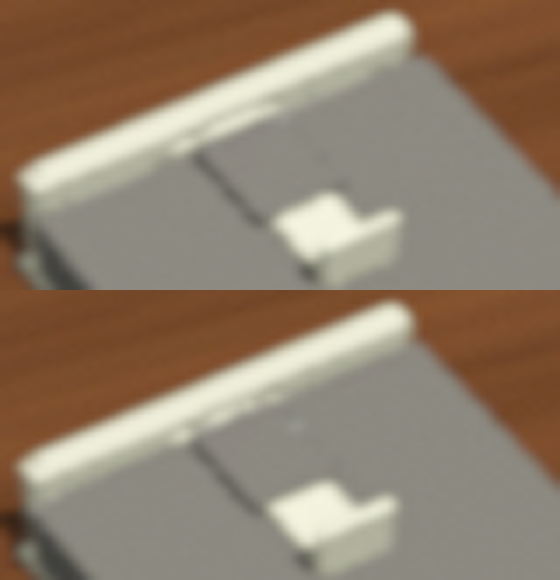

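The lamp-side tongue now shows as a light strip at about (373,240) in the full scene view. The two tabs look sprung out, and the cover may have moved about 1 mm towards -x. To confirm that it is fully down, I press lightly between the tabs with shut fingers.

Request:
move_arm([
  {"fingers":0,"translation":[0,-40,0],"turn":-0.17},
  {"fingers":0,"translation":[0,-45,0],"turn":-0.175},
  {"fingers":0,"translation":[0,-45,0],"turn":-0.175},
  {"fingers":0,"translation":[0,-45,0],"turn":-0.175},
  {"fingers":0,"translation":[0,-45,0],"turn":-0.175},
  {"fingers":0,"translation":[0,-45,0],"turn":-0.175},
  {"fingers":0,"translation":[0,-45,0],"turn":-0.175},
  {"fingers":0,"translation":[0,-40,0],"turn":-0.175},
  {"fingers":0,"translation":[0,0,0],"turn":-0.175},
  {"fingers":0,"translation":[0,0,-20],"turn":0},
])

```text
t: 39.5
eef_pos: [0.5634, 0.0098, 0.1397]
tool_rot: [-0.001, 0.762, -0.648, 0.001]
contact_force: [-0.1, 0.2, 0.8]
gripper_width: 0.002
```

Request:
move_arm([
  {"fingers":0,"translation":[0,0,-20],"turn":0},
  {"fingers":0,"translation":[0,0,0],"turn":0},
  {"fingers":0,"translation":[0,0,0],"turn":0},
])

```text
t: 39.88
eef_pos: [0.5625, 0.0107, 0.119]
tool_rot: [-0.0, 0.763, -0.647, 0.0]
contact_force: [0.8, 0.4, -0.2]
gripper_width: 0.002
```

Request:
move_arm([
  {"fingers":0,"translation":[-1,6,-15],"turn":0},
  {"fingers":0,"translation":[0,0,-20],"turn":0},
  {"fingers":0,"translation":[0,0,-15],"turn":0},
  {"fingers":0,"translation":[0,0,-8],"turn":0},
  {"fingers":0,"translation":[0,0,0],"turn":0},
  {"fingers":0,"translation":[0,0,0],"turn":0},
])

```text
t: 40.62
eef_pos: [0.5615, 0.0167, 0.0608]
tool_rot: [-0.0, 0.763, -0.647, 0.0]
contact_force: [0.1, -0.1, -0.2]
gripper_width: -0.001
```

Request:
move_arm([
  {"fingers":0,"translation":[0,0,-3],"turn":0},
  {"fingers":0,"translation":[0,0,-2],"turn":0},
  {"fingers":0,"translation":[0,0,0],"turn":0},
])

```text
t: 41.0
eef_pos: [0.561, 0.0167, 0.0553]
tool_rot: [0.0, 0.763, -0.647, -0.0]
contact_force: [0.3, -0.1, -0.1]
gripper_width: 0.001
```

Request:
move_arm([
  {"fingers":0,"translation":[0,0,-1],"turn":0},
  {"fingers":0,"translation":[0,0,-1],"turn":0},
  {"fingers":0,"translation":[0,0,0],"turn":0},
])

```text
t: 41.38
eef_pos: [0.5612, 0.0166, 0.0541]
tool_rot: [-0.0, 0.763, -0.647, 0.0]
contact_force: [-3.8, -0.1, 8.9]
gripper_width: -0.003
```

The shut fingers met the top plate at z = 0.054, the fully-down height, with a light 9 N. So the cover sits fully down. Next is the toggle: it leans to world -x, so I approach from its -x side with shut fingers and push +x.

Request:
move_arm([
  {"fingers":0,"translation":[0,0,15],"turn":0},
  {"fingers":0,"translation":[0,0,40],"turn":0},
  {"fingers":0,"translation":[0,0,35],"turn":0},
  {"fingers":0,"translation":[3,45,0],"turn":0},
  {"fingers":0,"translation":[4,55,0],"turn":0},
  {"fingers":0,"translation":[4,55,0],"turn":0},
  {"fingers":0,"translation":[4,50,0],"turn":0},
  {"fingers":0,"translation":[2,27,0],"turn":0},
  {"fingers":0,"translation":[0,0,0],"turn":0},
  {"fingers":0,"translation":[0,0,0],"turn":0},
])

```text
t: 42.62
eef_pos: [0.5783, 0.2471, 0.1436]
tool_rot: [0.0, 0.762, -0.647, 0.0]
contact_force: [0.9, 0.2, -0.1]
gripper_width: 0.0
```

```bash
python3 - <<'E'
from h import *
o=get_obs(); print(o["t"],o["eef_pos"],yaw(o),o["gripper_width"],o["contact_force"])
im=snap("scene","s20");it=snap("top","t20")
pose=(.629,.2487,-.1)
segs=box(-.042,.042,-.042,.042,0,.024)
off=[((0,0,.024),(-.0126,0,.0501))]; on=[((0,0,.024),(.0126,0,.0501))]
zz=[]
for c,src,O,f in(("scene","s19",(405,165,475,235),5.6),("top","t19",(160,110,230,180),5.6)):
    z=cv2.resize(cv2.imread("pics/%s.png"%src)[O[1]:O[3],O[0]:O[2]],None,fx=f,fy=f,interpolation=cv2.INTER_CUBIC)
    wire(c,z,pose,segs,(0,0,255),f,O);wire(c,z,pose,off,(255,0,0),f,O);wire(c,z,pose,on,(0,160,0),f,O); zz.append(z)
cv2.imwrite("pics/pan.png",np.hstack(zz))
crop("s20z",390,490,120,240,5,im=im)
E
```

```text
42.625 [0.57827376 0.24711499 0.14357901] -1.4072757180640505 0.00038483495607459273 [ 0.90967057  0.24698413 -0.13904016]Traceback (most recent call last):
  File "<stdin>", line 10, in <module>
  File "h.py", line 48, in wire
    q.append(tuple(int(v) for v in ((u-np.array(off)+.5)*f-.5).round()))
                                     ~^~~~~~~~~~~~~~
ValueError: operands could not be broadcast together with shapes (2,) (4,)
```

View pics/s20.png

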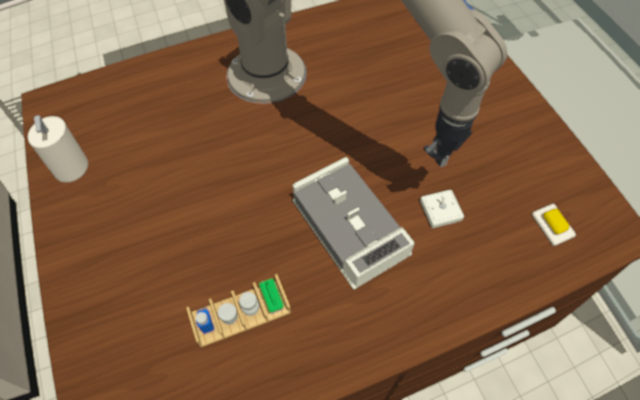

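```bash
python3 - <<'E'
from h import *
im=cv2.imread("pics/s20.png")
pose=(.629,.2487,-.1)
segs=box(-.042,.042,-.042,.042,0,.024)
off=[((0,0,.024),(-.0126,0,.0501))]; on=[((0,0,.024),(.0126,0,.0501))]
zz=[]
for c,src,O,f in(("scene","s19",(405,165,475,235),5.6),("top","t19",(160,110,230,180),5.6)):
    z=cv2.resize(cv2.imread("pics/%s.png"%src)[O[1]:O[3],O[0]:O[2]],None,fx=f,fy=f,interpolation=cv2.INTER_CUBIC)
    O=O[:2]
    wire(c,z,pose,segs,(0,0,255),f,O);wire(c,z,pose,off,(255,0,0),f,O);wire(c,z,pose,on,(0,160,0),f,O); zz.append(z)
cv2.imwrite("pics/pan.png",np.hstack(zz))
crop("s20z",390,490,120,240,5,im=im)
E
```

```text
(no output)
```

View pics/pan.png

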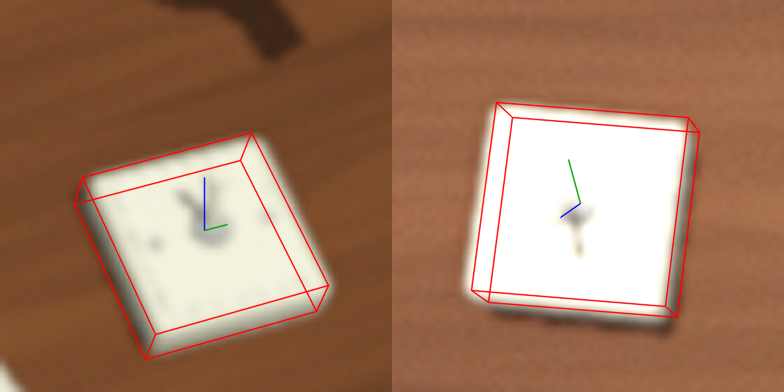

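View pics/s20z.png

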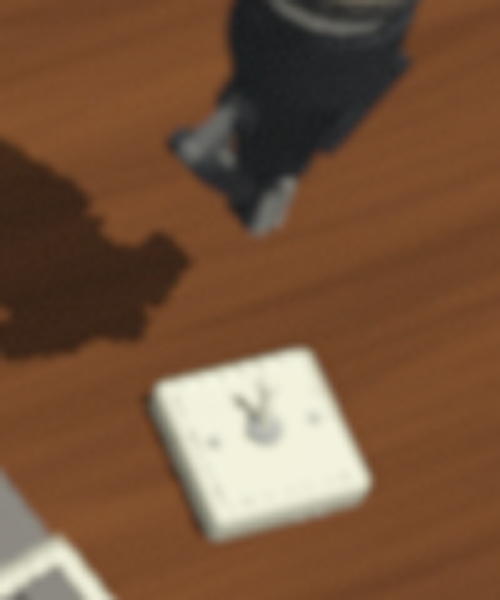

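The overlay confirms that the toggle leans to world -x (lever end at about (441,197) in the scene, shadow to its left). I go down behind it.

Request:
move_arm([
  {"fingers":0,"translation":[0,2,-30],"turn":0},
  {"fingers":0,"translation":[0,0,-40],"turn":0},
  {"fingers":0,"translation":[0,0,-25],"turn":0},
  {"fingers":0,"translation":[0,0,-6],"turn":0},
  {"fingers":0,"translation":[0,0,0],"turn":0},
  {"fingers":0,"translation":[5,0,0],"turn":0},
  {"fingers":0,"translation":[5,0,0],"turn":0},
  {"fingers":0,"translation":[5,0,0],"turn":0},
  {"fingers":0,"translation":[0,0,0],"turn":0},
])

```text
t: 43.85
eef_pos: [0.5938, 0.2506, 0.0426]
tool_rot: [-0.0, 0.763, -0.647, 0.0]
contact_force: [-0.9, 0.4, -0.2]
gripper_width: -0.0
```

```bash
python3 - <<'E'
from h import *
o=get_obs(); print(o["t"],o["eef_pos"],yaw(o),o["gripper_width"],o["contact_force"])
im=snap("scene","s21"); crop("s21z",400,490,150,240,6,im=im)
E
```

```text
43.85 [0.59376726 0.25061754 0.04256051] -1.4065428641913045 -0.000457996829495488 [-0.8710191   0.35637153 -0.17888554]
```

View pics/s21z.png

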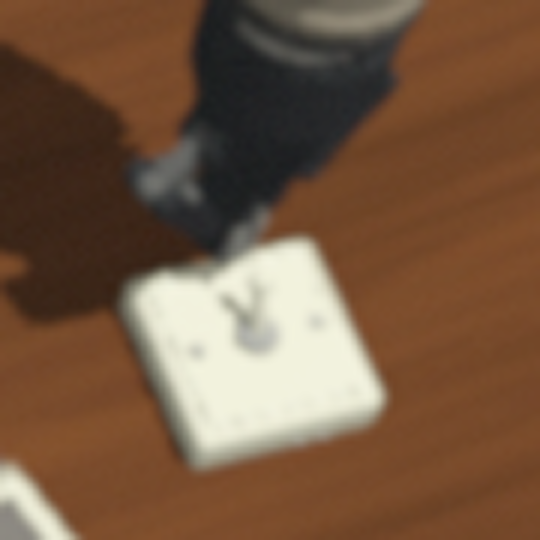

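Request:
move_arm([
  {"fingers":0,"translation":[4,0,0],"turn":0},
  {"fingers":0,"translation":[4,0,0],"turn":0},
  {"fingers":0,"translation":[4,0,0],"turn":0},
  {"fingers":0,"translation":[4,0,0],"turn":0},
  {"fingers":0,"translation":[0,0,0],"turn":0},
])

```text
t: 44.52
eef_pos: [0.6095, 0.2505, 0.0423]
tool_rot: [-0.0, 0.763, -0.647, 0.0]
contact_force: [-0.7, -1.0, 0.4]
gripper_width: -0.0
```

Request:
move_arm([
  {"fingers":0,"translation":[3,0,0],"turn":0},
  {"fingers":0,"translation":[3,0,0],"turn":0},
  {"fingers":0,"translation":[0,0,0],"turn":0},
])

```text
t: 44.9
eef_pos: [0.6155, 0.2506, 0.0423]
tool_rot: [-0.0, 0.763, -0.647, 0.0]
contact_force: [-0.6, -0.3, 0.2]
gripper_width: -0.001
```

```bash
python3 - <<'E'
from h import *
im=snap("scene","s22"); crop("s22z",400,490,150,240,6,im=im)
E
```

View pics/s22z.png

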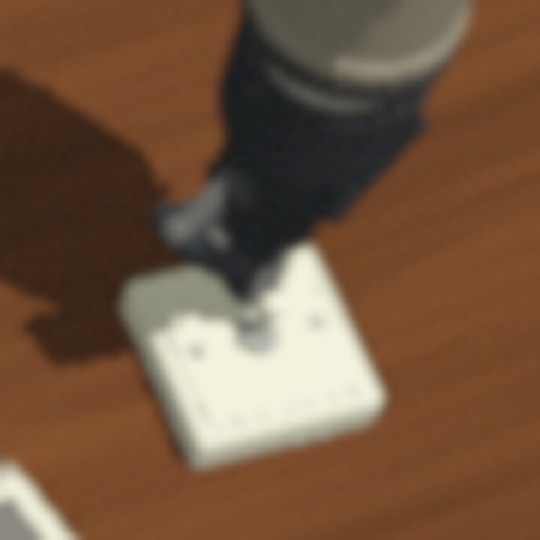

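Request:
move_arm([
  {"fingers":0,"translation":[3,0,0],"turn":0},
  {"fingers":0,"translation":[3,0,0],"turn":0},
  {"fingers":0,"translation":[0,0,0],"turn":0},
])

```text
t: 45.32
eef_pos: [0.6212, 0.2505, 0.0421]
tool_rot: [0.0, 0.763, -0.647, -0.0]
contact_force: [-0.3, -0.1, 0.5]
gripper_width: 0.001
```

Request:
move_arm([
  {"fingers":0,"translation":[2,0,0],"turn":0},
  {"fingers":0,"translation":[0,0,0],"turn":0},
])

```text
t: 45.58
eef_pos: [0.6231, 0.2507, 0.0422]
tool_rot: [0.0, 0.763, -0.647, -0.0]
contact_force: [-2.3, -0.7, -0.2]
gripper_width: -0.003
```

Request:
move_arm([
  {"fingers":0,"translation":[2,0,0],"turn":0},
  {"fingers":0,"translation":[0,0,0],"turn":0},
])

```text
t: 45.82
eef_pos: [0.6248, 0.2508, 0.0422]
tool_rot: [0.0, 0.763, -0.646, -0.0]
contact_force: [-2.5, -0.2, -0.6]
gripper_width: -0.001
```

Request:
move_arm([
  {"fingers":0,"translation":[2,0,0],"turn":0},
  {"fingers":0,"translation":[0,0,0],"turn":0},
])

```text
t: 46.08
eef_pos: [0.6253, 0.2508, 0.0419]
tool_rot: [0.001, 0.763, -0.646, -0.001]
contact_force: [-5.7, -0.6, 1.8]
gripper_width: 0.0
```

Request:
move_arm([
  {"fingers":0,"translation":[2,0,0],"turn":0},
  {"fingers":0,"translation":[0,0,0],"turn":0},
])

```text
t: 46.32
eef_pos: [0.6257, 0.2508, 0.0417]
tool_rot: [0.003, 0.763, -0.646, -0.002]
contact_force: [-10.8, -2.2, 5.2]
gripper_width: -0.001
```

```bash
python3 - <<'E'
from h import *
im=snap("scene","s23"); crop("s23z",400,490,150,240,6,im=im); print(get_obs()["contact_force"])
E
```

```text
[-10.77051378  -1.36386858   4.44706679]
```

View pics/s23z.png

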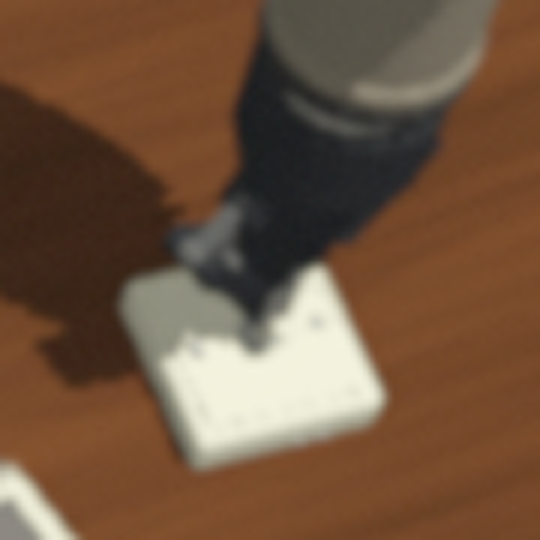

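The force rose from 2.5 to 11 N within 1 mm at x = 0.6256, which means the toggle is against its stop. I back off and clear away.

Request:
move_arm([
  {"fingers":0,"translation":[-8,0,0],"turn":0},
  {"fingers":0,"translation":[-15,0,0],"turn":0},
  {"fingers":0,"translation":[-10,0,15],"turn":0},
  {"fingers":0,"translation":[-10,0,45],"turn":0},
  {"fingers":0,"translation":[-20,30,45],"turn":0},
  {"fingers":0,"translation":[-30,50,10],"turn":0},
  {"fingers":0,"translation":[-30,50,0],"turn":0},
  {"fingers":0,"translation":[-20,50,0],"turn":0},
  {"fingers":0,"translation":[0,0,0],"turn":0},
  {"fingers":0,"translation":[0,0,0],"turn":0},
])

```text
t: 47.62
eef_pos: [0.4864, 0.4302, 0.1581]
tool_rot: [-0.0, 0.763, -0.646, 0.0]
contact_force: [0.2, -1.4, 0.2]
gripper_width: 0.001
```

```bash
python3 - <<'E'
from h import *
o=get_obs(); print(o["t"],o["eef_pos"],o["contact_force"])
im=snap("scene","s24"); it=snap("top","t24")
zz=[]
pose=(.628,.2487,-.1)
for c,ii,O,f in(("scene",im,(405,165,475,235),5.6),("top",it,(160,110,230,180),5.6)):
    z=cv2.resize(ii[O[1]:O[3],O[0]:O[2]],None,fx=f,fy=f,interpolation=cv2.INTER_CUBIC);zz.append(z)
cv2.imwrite("pics/pan2.png",np.hstack(zz))
for c in("scene","top"): print([(d["xy"],d["conf"]) for d in place_of(c,"toggle_tip")])
cs,s=np.cos(-.1),np.sin(-.1)
for n,x in(("off",-.0126),("on",.0126)): print(n,[proj(c,[.628+cs*x,.2487+s*x,.0501]).round(1) for c in("scene","top")])
z=[]
for a in("scene0","s24"):
    A=cv2.imread("pics/%s.png"%a)[150:290,285:420]; z.append(cv2.resize(A,None,fx=2.9,fy=2.9,interpolation=cv2.INTER_CUBIC))
cv2.imwrite("pics/cz.png",np.hstack(z))
z=[]
for a in("top0","t24"):
    A=cv2.imread("pics/%s.png"%a)[85:245,225:350]; z.append(cv2.resize(A,None,fx=3.1,fy=3.1,interpolation=cv2.INTER_CUBIC))
cv2.imwrite("pics/ctz.png",np.hstack(z))
E
```

```text
47.625 [0.48636445 0.43024345 0.15812732] [ 0.22545224 -1.42699324  0.2461301 ]
[([444.2, 200.7], 0.51), ([345.7, 220.6], 0.51)]
[([189.4, 136.2], 0.41)]
off [array([440.9, 195.8]), array([189.6, 148.8])]
on [array([445. , 204.2]), array([190.9, 138.4])]
```

View pics/pan2.png

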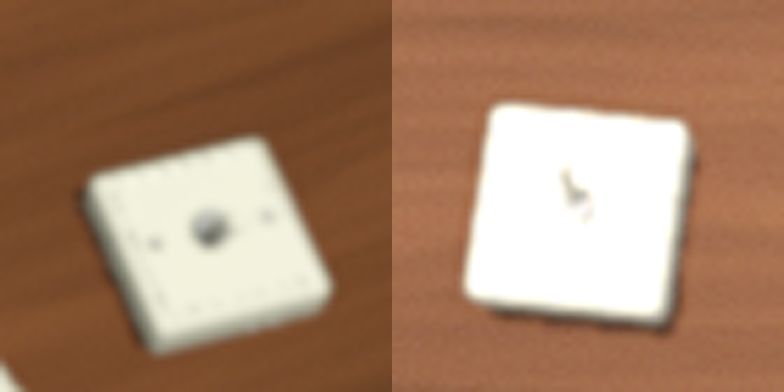

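View pics/cz.png

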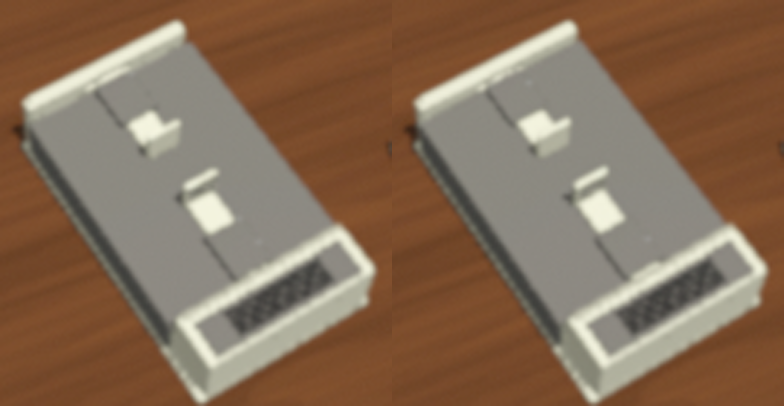

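View pics/ctz.png

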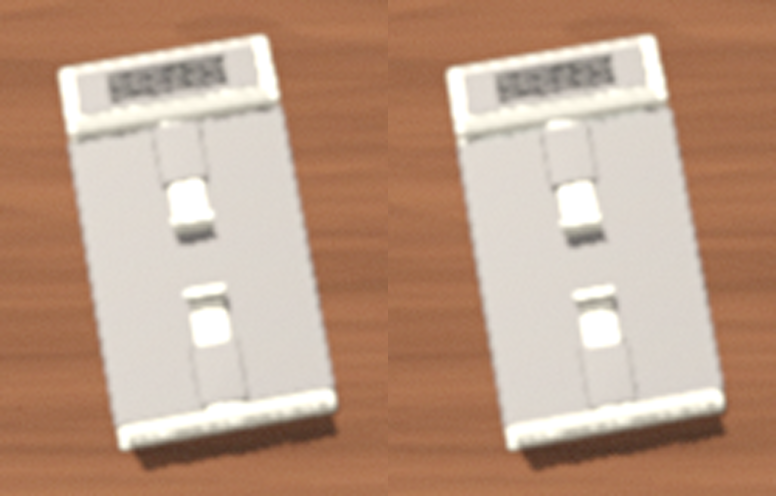

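View pics/s24.png

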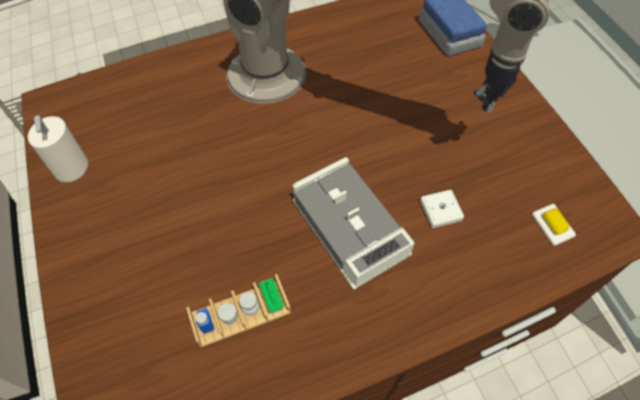

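View pics/t24.png

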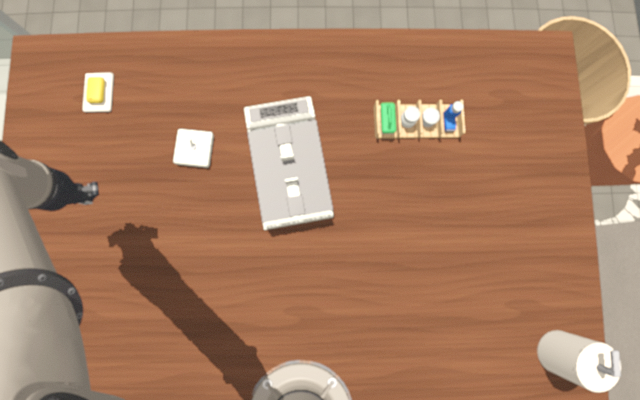

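The toggle now leans to +x. The network puts its tip at (444,201) in the scene and (189,136) in the top view, near the predicted "on" positions. Both tabs stand as far apart as at the start, and the rack is untouched.

```bash
python3 - <<'E'
from station import *
print(hand_in())
E
```

```text
the job is handed in; nothing more can be done
None
```

The job is handed in after about 48 s of robot time; `hand_in` gives no verdict. I unclipped the cover and stood it aside on the left of the drawer top. I then laid the two brushes that were there in lanes +60 mm and -20 mm, clipped the cover back on, and only then switched the toggle on.

**Brushes:** Before the cover went back on, both cameras showed them straight in both cradles, heads to the lamp. Their origins were about 1 mm from the right place along the case. Two heads still showed in place as the cover came down.

**Cover:**
- Lowering it met no resistance before a press of about 17 N as it seated.
- A light touch of about 9 N met the top plate at 54 mm, the fully-down height.
- Both tabs stand as far apart as at the start, which I take to mean they have sprung out. I judged this from the pictures only.

**Toggle:** I pushed it until it met its stop at 11 N. Afterwards its tip lay close to the predicted "on" position in both views.

**Other things:** The things in the bamboo rack look unmoved, and the arm was clear of everything at hand-in.

**Disagreements:**
- The cover now sits about 1 mm nearer the tail end than at the start, within its play, so a strip of the lamp-side tongue shows.
- The network's readings of the tab heights (91 and 64 mm) disagreed with each other. I relied on the touch and the overlays instead.

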